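# Load the core tubes into the weighing bay

## Robot

A 7-joint arm with a two-finger parallel gripper is mounted at the origin on the work surface. World frame = base frame: x ahead of the robot, y to its left, z up, the work surface at z = 0. Lengths are in m, angles in rad, forces in N, time in s.
With the tool pointing down it reaches from about 0.35 to 0.9 m from the base axis. Payload 7.2 kg.
Tool frame: the origin (TCP) lies midway between the tips of the shut fingers; the grasp point (between the pads) lies 19 mm behind it; z points along the fingers, y is the line along which they close (so a half turn about z gives the same grasp; the last joint's range is limited). The gripper opens to 88 mm and grips with 3 to 60 N. Pads are 20 mm wide; open, the fingers measure 115 mm over their backs; the gripper's body (75 mm by 178 mm) begins 61 mm behind the grasp point.
Start: joints at [-1.242, 0.411, -0.013, 1.596, 0.006, 1.134, -0.082], TCP at [0.242, 0.576, 0.223] pointing down, gripper open.
Joint ranges: [-2.95, 2.95], [-0.29, 1.99], [-1.47, 1.44], [0.14, 2.54], [-1.03, 4.17], [0.13, 1.85], [-2.86, 2.86]. Speed limits (rad/s): [2.39, 2.39, 3.01, 3.01, 3.14, 3.14, 3.14].

## Interface

Orientations are given as a rotation vector (axis times angle).
In Python, from cell import env, camera gives the robot as it stands.
- The arm moves only by the shell command python3 -m crank 'ROWS' [FORCE]. ROWS is JSON, a list of rows, each a list of 3 entries, a list of its own where there are three numbers: the shift along the tool's x, y, z in m, then the turn, a rotation vector about the tool's x, y, z in rad, then the opening, from 0 (shut) to 1 (fully open). In form: [[[x, y, z], [wx, wy, wz], fingers], ...]. A call has 1 to 5 rows; each row shifts and turns the commanded pose from where the row before left it, along the tool's axes as they then stand; what a row does not reach is not made up. A row lasts 1/10 s, in which the tool goes at most 50 mm and 8.59 degrees, less where a joint would pass 70% of its speed; a pose out of reach is approached as far as the arm can. A call with a gripper value outside its range is refused whole. The fingers move at their own pace and stop on an object; FORCE is the grip in N (left out, the last holds). Time passes only in rows, so rows that do not move let the fingers close. It gives the time, the measured TCP pose, the force, the opening and the grip force at its end, in the units of the state.
- env.state(): the state, without advancing time (a new reading comes with each control period).
- camera(name): name is "side" or "top" or "wrist"; returns a dict with "color" (400x640x3 uint8, red, green, blue), "vertical_fov" (degrees; the focal length in pixels is half the picture's height over the tangent of half this angle, whatever the lens; pixels are square), "cx", "cy" (the principal point, pixels), "dist" ([k1, k2, p1, p2, k3] as OpenCV has them; the pictures are not rectified), "rvec" (rotation vector, rad) and "tvec" (3), from world to camera coordinates, as OpenCV has them. Camera axes: x right, y down, z forward; pixel columns grow to the right and rows downward; lengths in m; the calibration is good to about 2 mm. A picture is of the moment at which its call begins. There is no depth.
- env.job_done(): hands the job in; it is judged then, once.
The state is a dict: "time": time; "joints": joint angles; "joint_vel": joint speeds; "joint_torque": joint torques, N m; "ee_pos": TCP position; "tcp_rot": TCP orientation; "wrist_force": force on the tool from outside, world axes, zero at the start; "moment": the same for the moment, N m; "finger_gap": opening from 0.0 (shut) to 1.0 (fully open); "grasp_force": force on a finger pad.
Only numpy, scipy, OpenCV 4.12 (cv2) and the standard library are available. Lean on these libraries where they do the work, as an engineer would, in place of code of your own. Each camera call takes 0.05 s, during which the arm holds its last target. There are 200 camera calls.

## Task

Move the rusty ore lump and the marble cube off the runway into the wooden tray, and zero the empty balance by turning the black tare knob clockwise as far as it goes. Then slide every core tube upright along the slate and through the orange sprung flap into the weighing bay, far enough that the flap swings fully shut behind it: push the tubes low down on the black foot only, never touch their glass, lift them or let them topple. When all the tubes are in and the flap is shut, press the green weigh button fully down, leaving the other things on the bench where they are.

Things in the scene. Friction and masses are not known exactly. Their poses are not given: they have to be found in the camera images.
- core1: Tall core tube: black cylindrical foot 52 mm in diameter and 45 mm high, above it a glass shaft 40 mm in diameter with a pale cap; 170 mm tall in all, about 450 g. Origin: centre of the underside, z up along the tube. Stands loose on the slate (friction about 0.6); pushed above the upper edge of the foot it tips over. May be absent.
- core2: Tall core tube: black cylindrical foot 52 mm in diameter and 45 mm high, above it a glass shaft 40 mm in diameter with a pale cap; 170 mm tall in all, about 450 g. Origin: centre of the underside, z up along the tube. Stands loose on the slate (friction about 0.6); pushed above the upper edge of the foot it tips over. May be absent.
- core3: Tall core tube: black cylindrical foot 52 mm in diameter and 45 mm high, above it a glass shaft 40 mm in diameter with a pale cap; 170 mm tall in all, about 450 g. Origin: centre of the underside, z up along the tube. Stands loose on the slate (friction about 0.6); pushed above the upper edge of the foot it tips over. May be absent.
- core1_glass: Glass shaft of core1, 40 mm in diameter, 125 mm high, must not be touched. Origin: on the tube's axis at the shaft's lower end, 45 mm above the underside.
- core2_glass: Glass shaft of core2, 40 mm in diameter, 125 mm high, must not be touched. Origin: on the tube's axis at the shaft's lower end, 45 mm above the underside.
- core3_glass: Glass shaft of core3, 40 mm in diameter, 125 mm high, must not be touched. Origin: on the tube's axis at the shaft's lower end, 45 mm above the underside.
- ore: Rusty brown iron ore lump, about 62 x 48 x 45 mm (x, y, z), 400 g; its two sides facing its own +y and -y are nearly flat, about 46 to 48 mm apart. Origin: centre of the underside. Starts on the runway before the flap.
- cube: Pale marble cube, 50 mm, 330 g. Origin: centre of the underside; axes along its edges. Starts on the runway before the flap.
- tray: Fixed open wooden tray, 100 mm (its x) x 150 mm (its y), 26 mm high, walls and floor 5 mm thick. Origin: centre of the underside.
- gate (a point): Middle of the weighing bay's gateway, at bench height. Its x axis points into the bay, y to the left of one going in, z up. The flap sweeps the first part of the bay: a tube's centre must get about 95 mm past the gate, or more, for the flap to shut behind it.
- bay: Fixed weighing bay: a straight channel 74 mm wide and 270 mm long, open at the top, level with the bench (no sill), with steel walls 40 mm high and 16 mm thick along both sides and across the far end. Origin and axes as point gate. Tubes queue in it one behind the other; a tube pushed in may push those ahead further on. Room for three.
- flap (a joint): Orange flap across the gateway, 69 mm wide, 4 mm thick, from 4 to 37 mm above the bench, hinged on an upright pin at its left end (y = +36 mm in the gate's frame) and closed by a weak spring (about 0.02 N m shut, 0.08 N m wide open). 0 = shut; grows to 1.65 rad as it swings into the bay. It does not swing outwards.
- tare_grip (a point): Centre of the black tare knob's grip, at the height to grip, on its upright turning axis, on top of the balance head (36 mm high steel box, 100 x 200 mm). The knob is a round black disc with a raised black bar across it.
- tare (a joint): Tare knob angle: grows as it is turned clockwise seen from above, 0 to the stop at 1.5 rad; light friction (0.03 N m), stays where left. The raised bar to grip lies along the point's x axis (the point turns with the knob).
- weigh_top (a point): Centre of the top of the green weigh button (32 mm in diameter) on the balance head; it is pressed straight down.
- weigh (a joint): Weigh button travel: 0 = up, 0.006 m = fully down (about 5 N), springs back.
- boat: Bystander: loose glass weighing boat 70 x 100 x 26 mm. Origin: centre of the underside.
- weights: Bystander: loose brass weight set box 100 x 170 x 45 mm, 1.5 kg. Origin: centre of the underside.
- brush: Bystander: loose brush 170 mm long, lying on the bench.
- hammer: Bystander: loose hammer 260 mm long, lying on the bench.
- washbottle: Bystander: loose bottle, 64 mm in diameter, 160 mm high, standing. Origin: centre of the underside.
- brassweight: Bystander: loose brass weight, 38 mm in diameter, 55 mm high. Origin: centre of the underside.

How it is judged:
On the way, in this order (a step that is already met when the one before it is completed fails the run):
1. with the bay still empty, the tare knob has been turned clockwise to its stop (within 0.2 rad) (value of joint tare above 1.3 rad and x of each of core1, core2, core3 in the frame of gate below 0 m), for 0.2 s.
2. every core tube stands upright in the bay and the flap has shut behind them (x of core1 in the frame of gate between 0.055 and 0.27 m and y of core1 in the frame of gate between -0.04 and 0.04 m and angle between each of core1, core2, core3's own z axis and vertical below 0.1 rad and x of core2 in the frame of gate between 0.055 and 0.27 m and y of core2 in the frame of gate between -0.04 and 0.04 m and x of core3 in the frame of gate between 0.055 and 0.27 m and y of core3 in the frame of gate between -0.04 and 0.04 m and value of joint flap below 0.1 rad), for 0.3 s.
3. with all tubes in and the flap shut, the weigh button is pressed fully down (all of step 2 and value of joint weigh above 0.0045 m), for 0.05 s.
At the end, for the whole second after the job is handed in: Every core tube stands upright (within 0.1 rad) and still in the bay's channel, the flap is shut (within 0.1 rad), ore lump and marble cube lie at rest in the wooden tray, the tare knob is at its clockwise stop (within 0.25 rad) and the weigh button has been pressed and is released (all of step 2 and linear speed of each of core1, core2, core3, ore, cube below 0.03 m/s and x of ore in the frame of tray between -0.045 and 0.045 m and y of ore in the frame of tray between -0.07 and 0.07 m and height (world z) of each of ore, cube below 0.06 m and x of cube in the frame of tray between -0.045 and 0.045 m and y of cube in the frame of tray between -0.07 and 0.07 m and value of joint tare above 1.25 rad and value of joint weigh below 0.002 m); the robot touches nothing.
It fails at once if a core tube is tipped by more than 0.4 rad (23 degrees) (angle between any of core1, core2, core3's own z axis and vertical above 0.4 rad).
It fails at once if a core tube is lifted more than 15 mm off the bench (height (world z) of any of core1, core2, core3 above 0.015 m).
It fails at once if the robot presses on a tube's glass shaft (over 1.5 N) (contact force between any of the fingers, the arm and core1_glass above 1.5 N or contact force between any of the fingers, the arm and core2_glass above 1.5 N or contact force between any of the fingers, the arm and core3_glass above 1.5 N).
It fails at once if a bystander (glass boat, brass box, brush, hammer, bottle, brass weight) is shifted by more than 40 mm (distance of any of boat, weights, brush, hammer, washbottle, brassweight from where it was at the start of the episode above 0.04 m).
Of core1, core2, core3 only 2 to 3 are there at a start; the rules pass over those that are not, and their reading is None.
At some moment in a run one of ore, cube may be knocked a few centimetres aside while the robot is not near it.
Once in a run the grip may slacken for a moment while it holds something.
It also fails if it takes over 210 s, if anything falls off the work surface, if the arm or the gripper's body presses on something with over 40 N, if the wrist force passes 120 N, or if a joint passes its speed limit or range.

## Working session

There is one attempt and no reset: what is moved stays moved. The work goes in short steps, Python scripts to look and compute and a shell command to move; the robot and the scene stay as the last step left them, time stands still between calls to the robot, and variables do not carry over. Pictures are saved under pics/ and viewed, at most 14 in all, crops included, and the job is handed in when it is done.

```bash
ls; mkdir -p pics; python3 - <<'E'
from cell import env,camera
import cv2,numpy as np
for n in ("top","side"):
    c=camera(n); cv2.imwrite(f"pics/{n}0.png",c["color"][:,:,::-1])
    R=cv2.Rodrigues(np.array(c["rvec"]))[0]; print(n,-R.T@np.array(c["tvec"]),R[2],c["vertical_fov"],c["dist"])
s=env.state();print(s["ee_pos"],s["tcp_rot"],s["time"],s["finger_gap"])
E
```

```text
pics
top [0.34369902 0.00267317 1.2724102 ] [ 0.19835872 -0.01283863 -0.9800454 ] 47.54384479648694 [0.04513704 0.         0.         0.         0.        ]
side [-0.00459886 -0.60151177  0.53631795] [ 0.60608196  0.6466033  -0.46321576] 57.9563481618528 [-0.00317116  0.          0.          0.          0.        ]
[0.24139542 0.57602022 0.221894  ] [-6.19036909e-01 -3.07981869e+00  2.22738375e-03] 0.1 0.9985383652765999
```

View pics/top0.png

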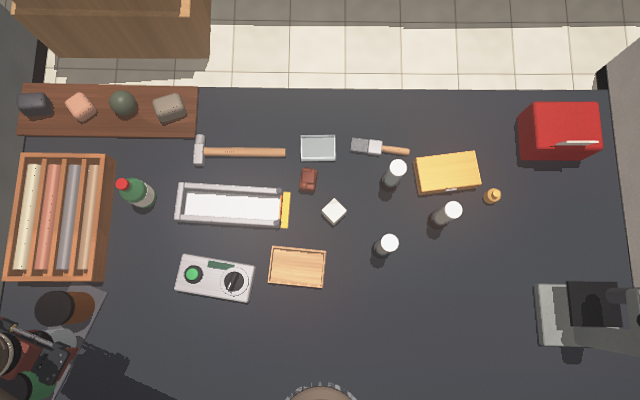

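View pics/side0.png

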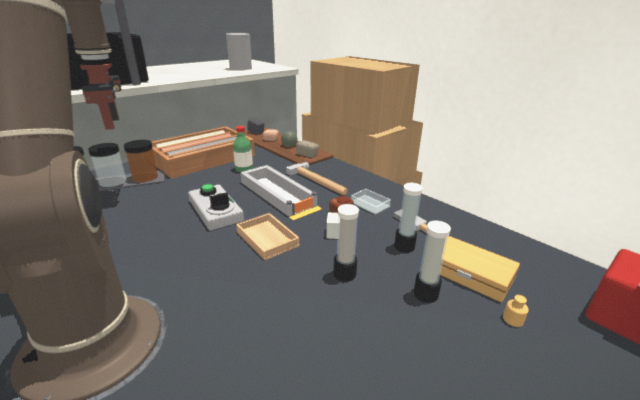

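Top view: ore (308,179), cube (334,211), gate/flap (285,210) with the bay running left (+y), tray (297,267), knob (235,281), button (193,274), and three tubes with caps at (398,169), (453,211), (389,243). The side view confirms all three stand.

```bash
cat > h.py <<'E'
from cell import env,camera
import cv2,numpy as np,json
from scipy.spatial.transform import Rotation as Ro
def K(c):
    f=200/np.tan(np.radians(c["vertical_fov"]/2)); return np.array([[f,0,c["cx"]],[0,f,c["cy"]],[0,0,1.]])
def px(c,uv,z):
    n=cv2.undistortPoints(np.array(uv,float).reshape(-1,1,2),K(c),np.array(c["dist"]))[:,0]
    R=cv2.Rodrigues(np.array(c["rvec"]))[0];o=-R.T@np.array(c["tvec"])
    d=np.c_[n,np.ones(len(n))]@R
    return (o+d*((z-o[2])/d[:,2])[:,None]).round(4)
def blobs(c,lo,hi,roi=None,amin=20):
    hsv=cv2.cvtColor(c["color"],cv2.COLOR_RGB2HSV); m=cv2.inRange(hsv,np.array(lo),np.array(hi))
    if roi: k=np.zeros_like(m);k[roi[1]:roi[3],roi[0]:roi[2]]=1;m*=k
    cs=cv2.findContours(m,cv2.RETR_EXTERNAL,cv2.CHAIN_APPROX_NONE)[0]
    return sorted([x for x in cs if cv2.contourArea(x)>=amin],key=cv2.contourArea,reverse=True)
def save(c,name,crop=None,s=1):
    im=c["color"][:,:,::-1]
    if crop: im=im[crop[1]:crop[3],crop[0]:crop[2]]
    cv2.imwrite("pics/"+name,cv2.resize(im,None,fx=s,fy=s,interpolation=cv2.INTER_CUBIC))
def to(p=None,yaw=None,tilt=0):
    """tool-frame shift to p (now), yaw = heading of tool x (deg), tilt about tool y; rotation as rotvec in tool frame"""
    s=env.state();R=Ro.from_rotvec(s["tcp_rot"])
    print("t",round(s["time"],1),"ee",np.round(s["ee_pos"],4),"yaw",np.degrees(np.arctan2(*R.as_matrix()[[1,0],0])).round(1),"gap",round(s["finger_gap"],3),"gf",np.round(s["grasp_force"],1),"wf",np.round(s["wrist_force"],1),"q",np.round(s["joints"],2))
    if p is not None: print(" shift now-axes",R.inv().apply(np.array(p)-s["ee_pos"]).round(4))
    if yaw is not None:
        a=np.radians(yaw);x=np.array([np.cos(a),np.sin(a),0]);z=np.array([0,0,-1.])
        T=Ro.from_matrix(np.c_[x,np.cross(z,x),z])*Ro.from_rotvec([0,np.radians(tilt),0])
        print(" turn",(R.inv()*T).as_rotvec().round(4), "shift in target axes",None if p is None else T.inv().apply(np.array(p)-s["ee_pos"]).round(4))
def rect(c,ct,z):
    P=px(c,ct.reshape(-1,2),z)[:,:2]; r=cv2.minAreaRect((P*1000).astype(np.float32)); return np.round(r[0],1),np.round(r[1],1),round(r[2],1)
E
python3 - <<'E'
from h import *
c=camera("top")
save(c,"topz.png",(170,130,480,310),2.55)
def show(n,lo,hi,roi,z):
    for b in blobs(c,lo,hi,roi)[:3]: print(n,rect(c,b,z),cv2.boundingRect(b))
show("ore",(0,90,20),(12,255,200),(290,150,330,200),.04)
show("cube",(0,0,110),(179,60,255),(318,195,350,228),.05)
show("caps",(0,0,170),(179,40,255),(360,150,480,265),.17)
show("tray",(8,60,60),(25,255,255),(262,240,332,292),.026)
show("stripe",(20,120,100),(32,255,255),(270,185,300,235),0.0)
show("button",(50,100,60),(75,255,255),(180,260,206,288),.045)
show("head",(0,0,90),(179,60,255),(170,245,262,305),.036)
show("knob",(0,0,0),(179,255,60),(215,262,252,300),.045)
show("bayfloor",(0,0,200),(179,30,255),(178,180,285,232),.0)
show("bay",(0,0,90),(179,60,255),(168,175,288,235),.04)
E
```

```text
ore (array([660.6,  39.7]), array([45. , 64.3]), 80.9) (299, 168, 18, 23)
cube (array([569.8, -31.6]), array([54.6, 56.9]), 45.0) (321, 198, 26, 27)
caps (array([ 470.1, -165.3]), array([41.5, 41.8]), 88.8) (381, 234, 18, 18)
caps (array([ 553.2, -325.3]), array([42. , 43.1]), 87.7) (445, 201, 18, 18)
caps (array([ 660.9, -191. ]), array([40.4, 42.2]), 88.7) (390, 159, 17, 17)
tray (array([420.2,  67. ]), array([151.2, 102.3]), 84.6) (267, 245, 60, 43)
stripe (array([581.9, 104.7]), array([ 18.7, 102.3]), 86.9) (281, 192, 9, 36)
button (array([398.2, 343.3]), array([28.7, 28.7]), 47.1) (186, 268, 12, 12)
head (array([397.6, 283.9]), array([156.2, 249.2]), 0.3) (170, 245, 92, 60)
bayfloor (array([583.7, 259. ]), array([272.1,  77.8]), 86.6) (181, 193, 99, 32)
bayfloor (array([644.2, 263. ]), array([258.1,  12.6]), 86.8) (185, 183, 91, 10)
bayfloor (array([606. , 402.2]), array([101.5,  11.2]), 3.8) (178, 183, 5, 36)
bay (array([587.7, 260.8]), array([166.3, 331.3]), 0.6) (168, 175, 120, 60)
```

View pics/topz.png

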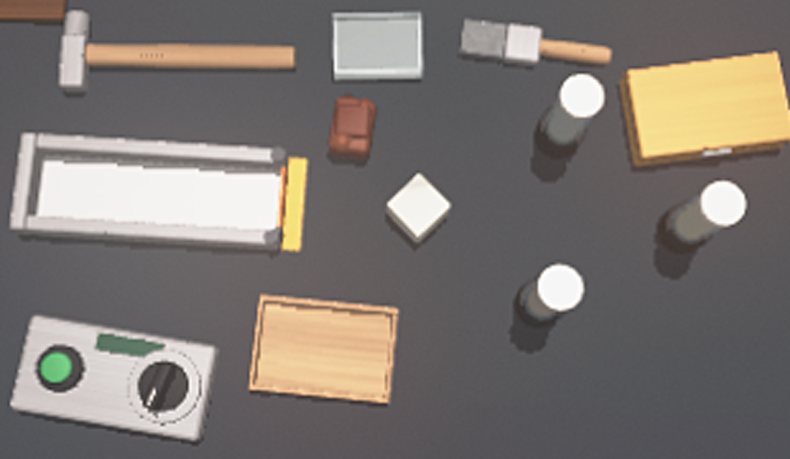

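```bash
python3 - <<'E'
from h import *
to([.62,.06,.26],171)
E
```

```text
t 0.1 ee [0.2414 0.5761 0.222 ] yaw 157.3 gap 1.0 gf 0.0 wf [-0.2 -0.1  0.4] q [-1.24  0.41 -0.01  1.6   0.01  1.13 -0.08]
 shift now-axes [-0.5486 -0.3297 -0.0375]
 turn [-1.300e-03 -1.000e-04 -2.397e-01] shift in target axes [-0.4546 -0.4505 -0.038 ]
```

```bash
python3 -m crank '[[[0,0,-0.019],[0,0,-0.12],1],[[0,0,-0.019],[0,0,-0.12],1],[[-0.03,-0.03,0],[0,0,0],1],[[-0.03,-0.03,0],[0,0,0],1],[[-0.03,-0.03,0],[0,0,0],1]]' && python3 -m crank '[[[-0.03,-0.03,0],[0,0,0],1],[[-0.03,-0.03,0],[0,0,0],1],[[-0.03,-0.03,0],[0,0,0],1],[[-0.03,-0.03,0],[0,0,0],1],[[-0.03,-0.03,0],[0,0,0],1]]' && python3 -m crank '[[[-0.03,-0.03,0],[0,0,0],1],[[-0.03,-0.03,0],[0,0,0],1],[[-0.03,-0.03,0],[0,0,0],1],[[-0.03,-0.03,0],[0,0,0],1],[[-0.03,-0.03,0],[0,0,0],1]]' && python3 -m crank '[[[-0.03,-0.03,0],[0,0,0],1],[[-0.03,-0.03,0],[0,0,0],1],[[0,0,0],[0,0,0],1]]'
python3 - <<'E'
from h import *
to()
c=camera("wrist"); save(c,"w1.png")
def show(n,lo,hi,z):
    for b in blobs(c,lo,hi,None,200)[:3]: print(n,rect(c,b,z),cv2.boundingRect(b))
show("ore",(0,90,20),(10,255,200),.04)
show("cube",(0,0,140),(179,60,255),.05)
show("stripe",(20,120,100),(32,255,255),0.0)
E
```

```text
time: 0.65
ee_pos: [0.3169, 0.4722, 0.2604]
tcp_rot: [-0.245, -3.132, 0.001]
wrist_force: [0.5, 0.5, 0.2]
finger_gap: 1.002
grasp_force: 0.0
time: 1.15
ee_pos: [0.4418, 0.3003, 0.2606]
tcp_rot: [-0.246, -3.132, -0.0]
wrist_force: [0.6, 0.8, 0.7]
finger_gap: 0.995
grasp_force: 0.0
time: 1.65
ee_pos: [0.5665, 0.1288, 0.2605]
tcp_rot: [-0.246, -3.132, -0.0]
wrist_force: [0.9, 0.6, -0.3]
finger_gap: 0.999
grasp_force: 0.0
time: 1.95
ee_pos: [0.6179, 0.0547, 0.2601]
tcp_rot: [0.259, 3.13, -0.006]
wrist_force: [-0.9, 0.7, 0.5]
finger_gap: 1.0
grasp_force: 0.0
t 1.9 ee [0.6179 0.0547 0.2601] yaw 170.5 gap 1.0 gf 0.0 wf [-0.9  0.7  0.5] q [-0.35  0.38  0.25  1.57 -0.09  1.2   1.32]
ore (array([661.2,  40.4]), array([44.2, 68.6]), 81.0) (295, 179, 37, 55)
ore (array([762.9, 187.6]), array([137.8,  35.5]), 38.8) (406, 225, 79, 62)
ore (array([ 712.9, -121.8]), array([ 36.7, 139.9]), 31.7) (150, 225, 81, 62)
cube (array([590.4, 253.8]), array([275.5, 102.2]), 86.8) (366, 61, 247, 115)
cube (array([739.8,  16.5]), array([62.4, 94.6]), 1.0) (264, 243, 82, 45)
cube (array([573.5, -32.3]), array([49.8, 50.2]), 43.7) (208, 116, 53, 60)
stripe (array([962. , 235.1]), array([555.8,  30.7]), 80.7) (291, 349, 347, 22)
stripe (array([ 660.2, -371.3]), array([123.7,  46.3]), 88.6) (0, 223, 76, 40)
stripe (array([582.9, 104.4]), array([ 21.2, 104.6]), 86.7) (342, 88, 22, 85)
```

View pics/w1.png

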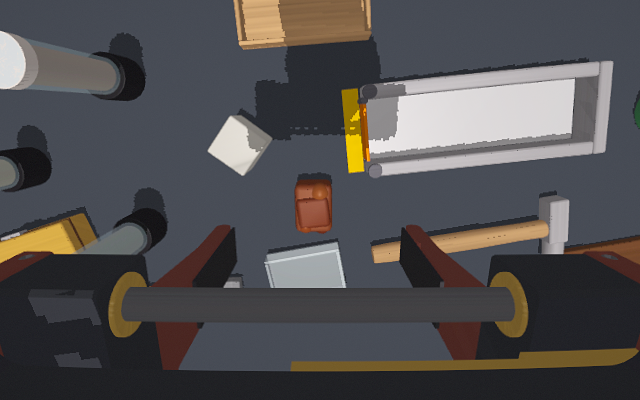

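```bash
python3 - <<'E'
from h import *
c=camera("wrist")
print("posts",px(c,[(369,91),(375,170)],.04))
print("endwall outer top corners",px(c,[(612,62),(606,152)],.04), "inner",px(c,[(601,64),(597,148)],.04))
print("floor corners",px(c,[(366,104),(575,79),(573,137),(367,160)],0))
to([.661,.040,.02],171)
E
```

```text
posts [[0.5369 0.1287 0.04  ]
 [0.627  0.1245 0.04  ]]
endwall outer top corners [[0.5467 0.4061 0.04  ]
 [0.6494 0.4033 0.04  ]] inner [[0.5471 0.393  0.04  ]
 [0.6428 0.3917 0.04  ]]
floor corners [[0.5504 0.1292 0.    ]
 [0.5602 0.3933 0.    ]
 [0.6329 0.3921 0.    ]
 [0.6203 0.1216 0.    ]]
t 2.0 ee [0.6157 0.0607 0.26  ] yaw 170.9 gap 1.003 gf 0.0 wf [-1.   0.8 -0.7] q [-0.36  0.38  0.25  1.58 -0.1   1.2   1.32]
 shift now-axes [-0.0482 -0.0132  0.2399]
 turn [-0.0004 -0.0011 -0.0021] shift in target axes [-0.0479 -0.0134  0.24  ]
```

```bash
python3 -m crank '[[[-0.024,-0.0065,0.03],[0,0,0],0.85],[[-0.024,-0.0065,0.04],[0,0,0],0.85],[[0,0,0.04],[0,0,0],0.85],[[0,0,0.04],[0,0,0],0.85],[[0,0,0.04],[0,0,0],0.85]]' && python3 -m crank '[[[0,0,0.03],[0,0,0],0.85],[[0,0,0.03],[0,0,0],0.85],[[0,0,0],[0,0,0],0.85],[[0,0,0],[0,0,0],0.2],[[0,0,0],[0,0,0],0.2]]' 35 && python3 -m crank '[[[0,0,0],[0,0,0],0.2],[[0,0,0],[0,0,0],0.2],[[0,0,0],[0,0,0],0.2],[[0,0,0],[0,0,0],0.2]]' | tail -2
python3 -c "
from h import *
to([.661,.040,.13],171)"
```

```text
time: 2.55
ee_pos: [0.6604, 0.0438, 0.0691]
tcp_rot: [-0.242, -3.132, -0.002]
wrist_force: [-0.1, -0.3, -0.0]
finger_gap: 0.851
grasp_force: 0.0
time: 3.05
ee_pos: [0.6623, 0.0423, 0.0127]
tcp_rot: [0.245, 3.129, 0.001]
wrist_force: [0.7, -1.1, 0.6]
finger_gap: 0.71
grasp_force: 0.0
finger_gap: 0.521
grasp_force: 35.0
t 3.5 ee [0.662  0.0413 0.0122] yaw 171.0 gap 0.521 gf 35.0 wf [-1.9 -0.7  6.8] q [-0.27  0.7   0.2   1.68 -0.18  0.78  1.43]
 shift now-axes [ 0.0006 -0.0014 -0.1178]
 turn [0.0006 0.0019 0.0002] shift in target axes [ 0.0008 -0.0014 -0.1178]
```

```bash
python3 -m crank '[[[0,0,-0.04],[0,0,0],0.2],[[0,0,-0.04],[0,0,0],0.2],[[0,0,-0.04],[0,0,0],0.2],[[0.041,0.0033,0],[0,0,0],0.2],[[0.041,0.0033,0],[0,0,0],0.2]]' && python3 -m crank '[[[0.041,0.0033,0],[0,0,0],0.2],[[0.041,0.0033,0],[0,0,0],0.2],[[0.041,0.0033,0],[0,0,0],0.2],[[0.041,0.0033,0],[0,0,0],0.2],[[0,0,0.02],[0,0,0],0.2]]'
python3 -c "
from h import *
to([.423,.099,.032],171)"
```

```text
time: 3.95
ee_pos: [0.5811, 0.0605, 0.1318]
tcp_rot: [0.248, 3.129, 0.001]
wrist_force: [-1.5, 0.6, -4.3]
finger_gap: 0.523
grasp_force: 35.0
time: 4.45
ee_pos: [0.4171, 0.1006, 0.1119]
tcp_rot: [-0.242, -3.132, -0.003]
wrist_force: [2.1, -0.0, -4.1]
finger_gap: 0.516
grasp_force: 35.0
t 4.5 ee [0.4171 0.1006 0.1119] yaw 171.2 gap 0.516 gf 35.0 wf [ 2.1 -0.  -4.1] q [-0.52  0.22  0.2   2.18 -0.07  0.74  1.14]
 shift now-axes [-0.0062 -0.0008  0.0799]
 turn [ 0.002  -0.0009  0.0029] shift in target axes [-0.0061 -0.0006  0.0799]
```

```bash
python3 -m crank '[[[-0.003,0,0.04],[0,0,0],0.2],[[-0.003,0,0.04],[0,0,0],0.2],[[0,0,0],[0,0,0],0.2],[[0,0,0],[0,0,0],0.7],[[0,0,0],[0,0,0],0.7]]' && python3 -m crank '[[[0,0,0],[0,0,0],0.7],[[0,0,-0.05],[0,0,0],0.7],[[0,0,-0.05],[0,0,0],0.7],[[0,0,-0.05],[0,0,0.13],0.9],[[0,0,0],[0,0,0.13],0.9]]' && python3 -m crank '[[[0,0,0],[0,0,0.13],0.9],[[0,0,0],[0,0,0.13],0.9],[[0,0,0],[0,0,0.13],0.9],[[0,0,0],[0,0,0],0.9]]'
python3 - <<'E'
from h import *
c=camera("top")
for b in blobs(c,(0,90,20),(12,255,200),(250,150,345,300))[:2]: print("ore",rect(c,b,.04))
for b in blobs(c,(0,0,110),(179,60,255),(300,190,360,240))[:2]: print("cube",rect(c,b,.05))
to([.573,-.032,.06],133.7)
E
```

```text
time: 4.95
ee_pos: [0.4286, 0.0987, 0.0326]
tcp_rot: [0.246, 3.129, 0.002]
wrist_force: [0.7, 0.1, -1.3]
finger_gap: 0.666
grasp_force: 0.0
time: 5.45
ee_pos: [0.431, 0.0994, 0.1883]
tcp_rot: [0.657, 3.061, 0.013]
wrist_force: [-0.1, 0.3, -0.4]
finger_gap: 0.843
grasp_force: 0.0
time: 5.85
ee_pos: [0.4276, 0.0986, 0.1822]
tcp_rot: [1.235, 2.887, 0.004]
wrist_force: [0.7, -0.0, 0.0]
finger_gap: 0.898
grasp_force: 0.0
cube (array([569.8, -31.6]), array([54.6, 56.9]), 45.0)
t 5.9 ee [0.4275 0.0986 0.182 ] yaw 133.9 gap 0.897 gf 0.0 wf [ 0.2 -0.6 -0.1] q [-0.61  0.13  0.31  2.09 -0.05  0.92  0.49]
 shift now-axes [-0.1949  0.0139  0.1221]
 turn [0.0026 0.0005 0.004 ] shift in target axes [-0.1949  0.015   0.122 ]
```

```bash
python3 -m crank '[[[-0.039,0.003,0],[0,0,0],0.95],[[-0.039,0.003,0],[0,0,0],0.95],[[-0.039,0.003,0],[0,0,0],0.95],[[-0.039,0.003,0],[0,0,0],0.95],[[-0.039,0.003,0.01],[0,0,0],0.95]]' && python3 -m crank '[[[0,0,0.04],[0,0,0],0.95],[[0,0,0.04],[0,0,0],0.95],[[0,0,0.04],[0,0,0],0.95],[[0,0,0.04],[0,0,0],0.95],[[0,0,0],[0,0,0],0.95]]' && python3 -m crank '[[[0,0,0],[0,0,0],0.2],[[0,0,0],[0,0,0],0.2],[[0,0,0],[0,0,0],0.2],[[0,0,0],[0,0,0],0.2],[[0,0,0],[0,0,0],0.2]]'
python3 - <<'E'
from h import *
c=camera("top")
for b in blobs(c,(0,90,20),(12,255,200),(250,150,345,300))[:2]: print("ore",rect(c,b,.04))
to([.573,-.032,.06],133.7)
E
```

```text
time: 6.4
ee_pos: [0.575, -0.0331, 0.1724]
tcp_rot: [1.225, 2.89, 0.003]
wrist_force: [0.2, -0.1, -0.3]
finger_gap: 0.952
grasp_force: 0.0
time: 6.9
ee_pos: [0.5694, -0.0318, 0.0066]
tcp_rot: [-1.225, -2.885, 0.005]
wrist_force: [-0.1, -0.4, 0.5]
finger_gap: 0.951
grasp_force: 0.0
time: 7.4
ee_pos: [0.5735, -0.0322, 0.012]
tcp_rot: [1.232, 2.888, 0.001]
wrist_force: [-3.6, -0.4, 9.4]
finger_gap: 0.569
grasp_force: 35.0
ore (array([446.2, 113.3]), array([10.8, 42.9]), 60.3)
t 7.5 ee [ 0.5734 -0.0321  0.012 ] yaw 133.8 gap 0.568 gf 35.0 wf [-1.5  0.3  8.9] q [-0.26  0.6   0.31  1.91 -0.29  0.67  0.99]
 shift now-axes [ 0.0004 -0.0002 -0.048 ]
 turn [0.0012 0.0008 0.0015] shift in target axes [ 0.0004 -0.0002 -0.048 ]
```

```bash
python3 -m crank '[[[0,0,-0.04],[0,0,0],0.2],[[0,0,-0.04],[0,0,0],0.2],[[0,0,-0.04],[0,0,0.123],0.2],[[0,0,0],[0,0,0.123],0.2],[[0,0,0],[0,0,0.123],0.2]]' && python3 -m crank '[[[0,0,0],[0,0,0.123],0.2],[[0,0,0],[0,0,0.123],0.2],[[0,0,0],[0,0,0.123],0.2],[[0,0,0],[0,0,0.123],0.2],[[0.012,-0.0405,0],[0,0,0],0.2]]'  && python3 -m crank '[[[0.012,-0.0405,0],[0,0,0],0.2],[[0.012,-0.0405,0],[0,0,0],0.2],[[0.012,-0.0405,0],[0,0,0],0.2],[[0,0,0.02],[0,0,0],0.2]]'
python3 - <<'E'
from h import *
to([.4165,.031,.032],84.6)
E
```

```text
time: 7.95
ee_pos: [0.5735, -0.0318, 0.1323]
tcp_rot: [1.748, 2.609, 0.004]
wrist_force: [-0.1, 0.2, -4.1]
finger_gap: 0.568
grasp_force: 35.0
time: 8.45
ee_pos: [0.5368, -0.0176, 0.1307]
tcp_rot: [2.329, 2.102, 0.001]
wrist_force: [0.2, 0.3, -2.2]
finger_gap: 0.569
grasp_force: 35.0
time: 8.85
ee_pos: [0.4121, 0.0343, 0.1118]
tcp_rot: [-2.319, -2.113, -0.005]
wrist_force: [1.3, 0.5, -3.5]
finger_gap: 0.568
grasp_force: 35.0
t 8.8 ee [0.4121 0.0343 0.1118] yaw 84.7 gap 0.568 gf 35.0 wf [ 1.3  0.5 -3.5] q [-0.75  0.22  0.64  2.24 -0.21  0.74 -0.06]
 shift now-axes [-0.0033  0.0047  0.0798]
 turn [-0.0012 -0.005   0.0011] shift in target axes [-0.0028  0.0046  0.0798]
```

```bash
python3 -m crank '[[[-0.0015,0.002,0.04],[0,0,0],0.2],[[-0.0015,0.002,0.04],[0,0,0],0.2],[[0,0,0],[0,0,0],0.2],[[0,0,0],[0,0,0],0.68],[[0,0,0],[0,0,0],0.68]]' && python3 -m crank '[[[0,0,-0.03],[0,0,0],0.68],[[0,0,-0.05],[0,0,0],0.68],[[0,0,-0.05],[0,0,0],0.68],[[0,0,-0.05],[0,0,0],0.68],[[0.04,0,-0.05],[0,0,0],0.68]]' && python3 -m crank '[[[0.04,0,0],[0,0,0],0.68],[[0.04,0,0],[0,0,0],0.68],[[0.04,0,0],[0,0,0],0.68],[[0,0,0],[0,0,0],0.68]]'
python3 - <<'E'
from h import *
c=camera("wrist"); save(c,"w2.png")
t=camera("top"); save(t,"t2.png",(170,190,430,310),3)
to()
print("knob",px(t,[(235,281)],.05))
E
```

```text
time: 9.35
ee_pos: [0.4214, 0.0281, 0.0325]
tcp_rot: [2.326, 2.11, 0.004]
wrist_force: [0.4, 0.0, -0.5]
finger_gap: 0.676
grasp_force: 0.0
time: 9.85
ee_pos: [0.4238, 0.0556, 0.2548]
tcp_rot: [2.333, 2.102, 0.01]
wrist_force: [1.3, 0.7, -0.4]
finger_gap: 0.678
grasp_force: 0.0
time: 10.25
ee_pos: [0.4347, 0.1837, 0.2519]
tcp_rot: [-2.32, -2.118, -0.007]
wrist_force: [-0.4, 0.1, -1.0]
finger_gap: 0.678
grasp_force: 0.0
t 10.3 ee [0.4348 0.1787 0.2514] yaw 84.5 gap 0.681 gf 0.0 wf [ 0.1 -1.5  0.1] q [-1.04  0.11  0.61  1.95 -0.07  1.1  -0.5 ]
knob [[0.3793 0.2277 0.05  ]]
```

View pics/w2.png

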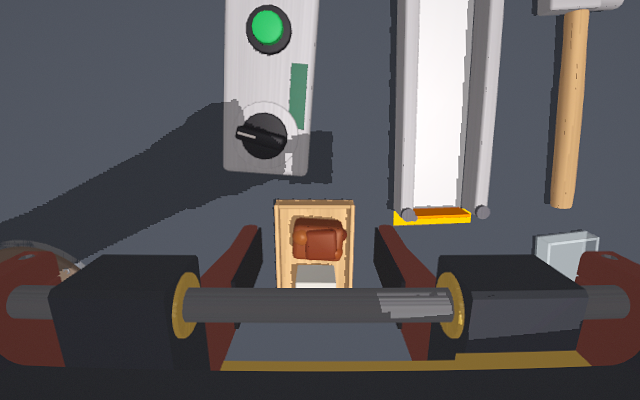

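Wrist view: ore and cube lie in the tray (320,240 / 315,275). The knob is at (263,136), its bar roughly along world x with a white pointer at (245,133), and the button is at (267,27). I'll zoom in on the knob.

```bash
python3 - <<'E'
from h import *
c=camera("wrist"); save(c,"w3.png",(215,85,325,185),5.5)
E
```

```text
(no output)
```

View pics/w3.png

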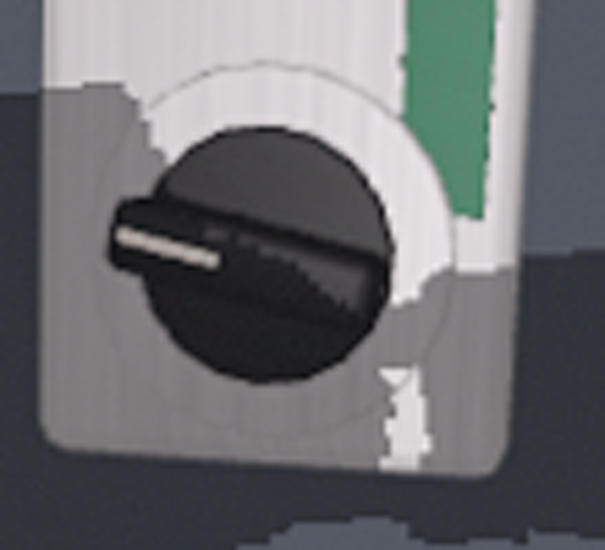

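```bash
python3 - <<'E'
from h import *
c=camera("wrist")
o=lambda p:[(x/5.5+215-.4,y/5.5+85-.4) for x,y in p]
for z in (.055,.065,.075):
    P=px(c,o([(118,236),(218,262),(112,235),(380,300),(246,268)]),z); d=P[0]-P[1]; e=P[2]-P[3]
    print(z,np.degrees(np.arctan2(d[1],d[0])),np.degrees(np.arctan2(e[1],e[0])),np.hypot(*e[:2]),P[4])
print("ring",px(c,o([(280,250)]),.036),"disc",px(c,o([(268,255)]),.05))
print("button",px(c,[(267,27)],.05))
b=blobs(c,(50,100,60),(75,255,255),None,200)[0]; m=cv2.moments(b); print(px(c,[(m["m10"]/m["m00"],m["m01"]/m["m00"])],.05))
to([.379,.237,.15],159)
E
```

```text
0.055 159.57766697527654 160.654600418914 0.053733881304071106 [0.3782 0.2296 0.055 ]
0.065 159.61570420458133 160.66337606407168 0.05224729658078015 [0.38  0.23  0.065]
0.075 159.65589874408167 160.67266571833747 0.05076071315495872 [0.3818 0.2305 0.075 ]
ring [[0.3823 0.2317 0.036 ]] disc [[0.3821 0.2315 0.05  ]]
button [[0.3999 0.3351 0.05  ]]
[[0.399  0.3413 0.05  ]]
t 10.4 ee [0.4349 0.1773 0.2509] yaw 84.4 gap 0.677 gf 0.0 wf [-0.4  0.  -0.5] q [-1.04  0.11  0.61  1.95 -0.07  1.1  -0.5 ]
 shift now-axes [ 0.0537 -0.0616  0.1009]
 turn [ 2.0000e-03 -4.0000e-04 -1.3029e+00] shift in target axes [0.0735 0.0357 0.1009]
```

```bash
python3 -m crank '[[[0,0,0],[0,0,-0.131],0.68],[[0,0,0],[0,0,-0.131],0.68],[[0,0,0],[0,0,-0.131],0.68],[[0,0,0],[0,0,-0.131],0.68],[[0,0,0],[0,0,-0.131],0.68]]' >/dev/null && python3 -m crank '[[[0,0,0],[0,0,-0.131],0.68],[[0,0,0],[0,0,-0.131],0.68],[[0,0,0],[0,0,-0.131],0.68],[[0,0,0],[0,0,-0.131],0.68],[[0,0,0],[0,0,-0.131],0.68]]'  >/dev/null && python3 -m crank '[[[0.034,0.0165,0.03],[0,0,0],0.5],[[0.034,0.0165,0.03],[0,0,0],0.5],[[0,0,0.04],[0,0,0],0.5],[[0,0,0.04],[0,0,0],0.5],[[0,0,0.02],[0,0,0],0.5]]'
python3 - <<'E'
from h import *
to([.382,.2315,.062],160)
E
```

```text
time: 11.95
ee_pos: [0.3817, 0.2314, 0.0881]
tcp_rot: [-0.561, -3.09, 0.003]
wrist_force: [-0.6, 0.5, 0.5]
finger_gap: 0.502
grasp_force: 0.0
t 11.9 ee [0.3817 0.2314 0.0881] yaw 159.4 gap 0.502 gf 0.0 wf [-0.6  0.5  0.5] q [-0.98  0.3   0.39  2.17 -0.18  0.7   0.74]
 shift now-axes [-0.0003  0.0002  0.0261]
 turn [-0.0018 -0.0005 -0.0102] shift in target axes [-0.0002  0.0002  0.0261]
```

```bash
python3 -m crank '[[[0,0,0.015],[0,0,0],0.4],[[0,0,0.012],[0,0,0],0.4],[[0,0,0.005],[0,0,0],0.4],[[0,0,0],[0,0,0],0],[[0,0,0],[0,0,0],0]]' 15 && python3 -m crank '[[[0,0,0],[0,0,0],0],[[0,0,0],[0,0,0],0],[[0,0,0],[0,0,0],0],[[0,0,0],[0,0,0],0]]'
```

```text
time: 12.45
ee_pos: [0.383, 0.2334, 0.0584]
tcp_rot: [0.56, 3.091, 0.001]
wrist_force: [-0.1, -0.0, -0.1]
finger_gap: 0.258
grasp_force: 0.0
time: 12.85
ee_pos: [0.3823, 0.2317, 0.0583]
tcp_rot: [-0.56, -3.091, 0.002]
wrist_force: [-2.1, -6.4, 5.9]
finger_gap: 0.159
grasp_force: 15.0
```

```bash
python3 -m crank '[[[0,0,0],[0,0,0.13],0],[[0,0,0],[0,0,0.13],0],[[0,0,0],[0,0,0.13],0],[[0,0,0],[0,0,0.13],0],[[0,0,0],[0,0,0.13],0]]' && python3 -m crank '[[[0,0,0],[0,0,0.13],0],[[0,0,0],[0,0,0.13],0],[[0,0,0],[0,0,0.13],0],[[0,0,0],[0,0,0.13],0],[[0,0,0],[0,0,0.13],0]]'  && python3 -m crank '[[[0,0,0],[0,0,0.13],0],[[0,0,0],[0,0,0.07],0],[[0,0,0],[0,0,0],0],[[0,0,0],[0,0,0],0]]'
python3 - <<'E'
from h import *
to(); print(env.state()["moment"])
E
```

```text
time: 13.35
ee_pos: [0.3812, 0.2304, 0.0582]
tcp_rot: [-1.525, -2.745, 0.006]
wrist_force: [-4.9, -11.9, 15.0]
finger_gap: 0.16
grasp_force: 15.0
time: 13.85
ee_pos: [0.3796, 0.2302, 0.058]
tcp_rot: [-2.321, -2.114, 0.01]
wrist_force: [-11.7, -11.8, 21.1]
finger_gap: 0.163
grasp_force: 15.0
time: 14.25
ee_pos: [0.3798, 0.2314, 0.0578]
tcp_rot: [-2.514, -1.881, 0.009]
wrist_force: [-9.3, -8.0, 13.9]
finger_gap: 0.196
grasp_force: 16.2
t 14.2 ee [0.3798 0.2314 0.0578] yaw 73.6 gap 0.196 gf 16.2 wf [-9.3 -8.  13.9] q [-1.27  0.44  0.77  2.21 -0.5   0.67 -0.43]
[-1.94625455  1.97712373  0.41303251]
```

```bash
python3 -m crank '[[[0,0,0],[0,0,0],0.4],[[0,0,0],[0,0,0],0.4],[[0,0,0],[0,0,0],0.4],[[0,0,-0.04],[0,0,0],0.4],[[0,0,-0.05],[0,0,0],0.4]]' && python3 -m crank '[[[0,0,-0.05],[0,0,0],0.3],[[0,0,-0.05],[0,0,0],0.3],[[0,0,-0.05],[0,0,0],0.3],[[-0.05,0,0],[0,0,0],0.3],[[0,0,0],[0,0,0],0.3]]'
python3 - <<'E'
from h import *
c=camera("wrist"); save(c,"w4.png")
t=camera("top"); save(t,"t4.png",(170,190,430,310),3)
to([.442,-.219,.3],63,30)
E
```

```text
time: 14.75
ee_pos: [0.3819, 0.2323, 0.1477]
tcp_rot: [2.515, 1.879, -0.006]
wrist_force: [0.8, 1.7, 0.8]
finger_gap: 0.395
grasp_force: 0.0
time: 15.25
ee_pos: [0.3692, 0.1809, 0.2998]
tcp_rot: [-2.511, -1.868, -0.01]
wrist_force: [-0.0, -0.2, -0.7]
finger_gap: 0.298
grasp_force: 0.0
t 15.3 ee [0.3683 0.1851 0.2984] yaw 73.5 gap 0.302 gf 0.0 wf [0.1 0.5 0.1] q [-1.67 -0.17  1.    2.    0.14  1.23 -1.01]
 shift now-axes [-0.3666  0.1853 -0.0046]
 turn [-0.0519  0.5159  0.1785] shift in target axes [-0.282   0.2491 -0.1647]
```

View pics/w4.png

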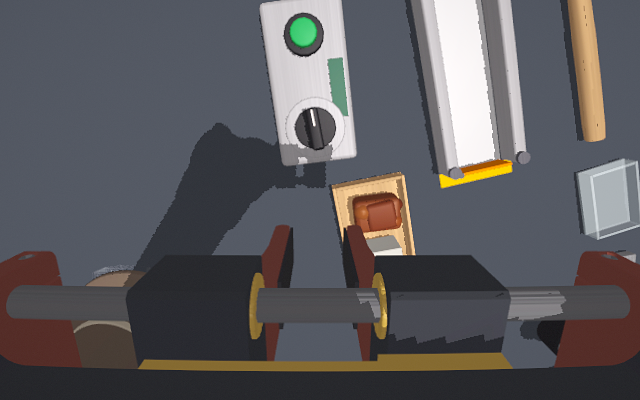

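The knob bar now points along +y (315,125), so it has turned about 90° to its stop. Next are the tubes.

```bash
python3 -m crank '[[[-0.041,0.0206,0],[0,0,0],0.3],[[-0.041,0.0206,0],[0,0,0],0.3],[[-0.041,0.0206,0],[0,0,0],0.3],[[-0.041,0.0206,0],[0,0,0],0.3],[[-0.041,0.0206,0],[0,0,0],0.3]]' >/dev/null && python3 -m crank '[[[-0.041,0.0206,0],[0,0,0],0.3],[[-0.041,0.0206,0],[0,0,0],0.3],[[-0.041,0.0206,0],[0,0,0],0.3],[[-0.041,0.0206,0],[0,0,0],0.3],[[0,0,0],[0,0,0.08],0.3]]' && python3 -m crank '[[[0,0,0],[0,0,0.1],0.3],[[0,0,0],[0,0.13,0],0.3],[[0,0,0],[0,0.13,0],0.3],[[0,0,0],[0,0.13,0],0.3],[[0,0,0],[0,0.13,0],0.3]]'
python3 - <<'E'
from h import *
to([.442,-.219,.02],63,30)
c=camera("top")
for b in blobs(c,(0,0,170),(179,40,255),(340,130,490,275))[:4]: print(rect(c,b,.17))
E
```

```text
time: 16.35
ee_pos: [0.4212, -0.2136, 0.3084]
tcp_rot: [2.572, 1.763, 0.017]
wrist_force: [-0.4, 0.6, -0.5]
finger_gap: 0.303
grasp_force: 0.0
time: 16.85
ee_pos: [0.3964, -0.1876, 0.3229]
tcp_rot: [-2.424, -1.493, -0.671]
wrist_force: [-0.7, -0.3, -0.6]
finger_gap: 0.304
grasp_force: 0.0
t 16.9 ee [ 0.3964 -0.1876  0.3229] yaw 64.2 gap 0.304 gf 0.0 wf [-0.7 -0.3 -0.6] q [-0.88 -0.29  1.44  1.97 -0.24  1.21  0.17]
 shift now-axes [-0.1544  0.0386  0.2636]
 turn [0.0513 0.0164 0.0184] shift in target axes [-0.1578  0.0549  0.2587]
(array([ 470.1, -165.3]), array([41.5, 41.8]), 88.8)
(array([ 553.2, -325.3]), array([42. , 43.1]), 87.7)
(array([ 660.9, -191. ]), array([40.4, 42.2]), 88.7)
(array([ 715.5, -132.7]), array([32.4, 35. ]), 82.0)
```

```bash
python3 - <<'E'
from h import *
to([.62,-.25,.26])
E
```

```text
t 16.9 ee [ 0.3944 -0.1873  0.3228] yaw 64.1 gap 0.298 gf 0.0 wf [-0.1  2.2 -1.3] q [-0.88 -0.29  1.44  1.97 -0.25  1.21  0.18]
 shift now-axes [0.0057 0.2254 0.0892]
```

```bash
python3 -m crank '[[[0.001,0.038,0.015],[0,0,0],0.3],[[0.001,0.038,0.015],[0,0,0],0.3],[[0.001,0.038,0.015],[0,0,0],0.3],[[0.001,0.038,0.015],[0,0,0],0.3],[[0.001,0.038,0.015],[0,0,0],0.3]]'  && python3 -m crank '[[[0.001,0.038,0.015],[0,0,0],0.3],[[0,0,0],[0,0,-0.1],0.3],[[0,0,0],[0,0,-0.1],0.3],[[0,0,0],[0,0,-0.1],0.3],[[0,0,0],[0,0,0],0.3]]'
python3 - <<'E'
from h import *
to([.442,-.219,.15],63,30)
to([.678,-.245,.2],109,30)
E
```

```text
time: 17.4
ee_pos: [0.4893, -0.1616, 0.3333]
tcp_rot: [-2.547, -1.518, -0.708]
wrist_force: [-0.2, -0.6, -0.5]
finger_gap: 0.297
grasp_force: 0.0
time: 17.9
ee_pos: [0.5037, -0.1594, 0.3376]
tcp_rot: [2.362, 1.93, 0.744]
wrist_force: [0.6, -0.6, -0.2]
finger_gap: 0.302
grasp_force: 0.0
t 17.9 ee [ 0.5037 -0.1594  0.3376] yaw 81.9 gap 0.302 gf 0.0 wf [ 0.6 -0.6 -0.2] q [-1.12 -0.29  1.44  1.92 -0.14  1.01  0.22]
 shift now-axes [-0.1299 -0.0975  0.1272]
 turn [0.174  0.1093 0.3199] shift in target axes [-0.164  -0.0279  0.122 ]
t 17.9 ee [ 0.5037 -0.1594  0.3376] yaw 81.9 gap 0.302 gf 0.0 wf [ 0.6 -0.6 -0.2] q [-1.12 -0.29  1.44  1.92 -0.14  1.01  0.22]
 shift now-axes [-0.1052  0.1417  0.1597]
 turn [ 0.5163  0.2251 -0.4011] shift in target axes [-0.188   0.1369  0.0504]
```

```bash
python3 -m crank '[[[0,0,0.02],[-0.03,-0.13,0],0.3],[[0,0,0.02],[-0.03,-0.13,0],0.3],[[0,0,0.02],[-0.03,-0.13,0],0.3],[[0,0,0],[-0.03,-0.1,0],0.3],[[0,0,0],[0,0,-0.14],0.3]]' && python3 -m crank '[[[0,0,0],[0,0,-0.14],0.3],[[0,0,0],[0,0,-0.14],0.3],[[0,0,0],[0,0,-0.14],0.3],[[0,0,0],[0,0,-0.14],0.3],[[0,0,0],[0,0,-0.14],0.3]]'
python3 - <<'E'
from h import *
to([.42,.3,.26],160)
E
```

```text
time: 18.4
ee_pos: [0.5251, -0.1474, 0.2813]
tcp_rot: [2.098, 1.763, 0.204]
wrist_force: [-0.1, -0.2, -0.3]
finger_gap: 0.303
grasp_force: 0.0
time: 18.9
ee_pos: [0.5249, -0.15, 0.2824]
tcp_rot: [1.334, 2.373, 0.003]
wrist_force: [0.3, -0.4, -0.4]
finger_gap: 0.298
grasp_force: 0.0
t 18.9 ee [ 0.5249 -0.15    0.2824] yaw 119.0 gap 0.298 gf 0.0 wf [ 0.3 -0.4 -0.4] q [-0.87 -0.08  0.92  2.09  0.36  0.75  0.39]
 shift now-axes [ 0.4236  0.1529 -0.1057]
 turn [ 0.0766  0.4204 -0.6654] shift in target axes [0.2524 0.387  0.0224]
```

```bash
python3 -m crank '[[[0,0,0],[0.015,0.084,-0.133],0.3],[[0,0,0],[0.015,0.084,-0.133],0.3],[[0,0,0],[0.015,0.084,-0.133],0.3],[[0,0,0],[0.015,0.084,-0.133],0.3],[[0,0,0],[0.015,0.084,-0.133],0.3]]' 
python3 - <<'E'
from h import *
to([.38,.25,.26],160)
E
```

```text
time: 19.4
ee_pos: [0.5217, -0.1519, 0.2799]
tcp_rot: [0.801, 2.935, -0.012]
wrist_force: [-0.5, 0.7, 0.1]
finger_gap: 0.3
grasp_force: 0.0
t 19.4 ee [ 0.5217 -0.1519  0.2799] yaw 149.4 gap 0.3 gf 0.0 wf [-0.5  0.7  0.1] q [-0.68  0.23  1.05  1.84 -0.23  1.09  1.48]
 shift now-axes [ 0.3269  0.2741 -0.0071]
 turn [ 0.0092  0.0991 -0.1837] shift in target axes [0.2706 0.3292 0.0199]
```

```bash
python3 -m crank '[[[0.032,0.027,0],[0,0.05,-0.08],0.3],[[0.032,0.027,0],[0,0.05,-0.08],0.3],[[0.03,0.033,0],[0,0,0],0.3],[[0.03,0.033,0],[0,0,0],0.3],[[0.03,0.033,0],[0,0,0],0.3]]' &&  python3 -m crank '[[[0.03,0.033,0],[0,0,0],0.3],[[0.03,0.033,0],[0,0,0],0.3],[[0.03,0.033,0],[0,0,0],0.3],[[0.03,0.033,0],[0,0,0],0.3],[[0,0.033,0],[0,0,0],0.3]]' |tail -5
python3 - <<'E'
from h import *
to([.38,.25,.26],160)
E
```

```text
time: 19.9
ee_pos: [0.4427, 0.0515, 0.2768]
tcp_rot: [0.591, 3.08, 0.012]
wrist_force: [0.4, -0.1, 0.2]
finger_gap: 0.298
grasp_force: 0.0
ee_pos: [0.389, 0.2509, 0.278]
tcp_rot: [0.583, 3.084, 0.014]
wrist_force: [1.2, 0.1, 1.3]
finger_gap: 0.3
grasp_force: 0.0
t 20.4 ee [0.389  0.2509 0.278 ] yaw 158.6 gap 0.3 gf 0.0 wf [1.2 0.1 1.3] q [-1.32  0.06  0.69  1.93 -0.05  1.15  0.59]
 shift now-axes [ 0.0081 -0.0043  0.018 ]
 turn [ 0.0097  0.0016 -0.0245] shift in target axes [ 0.0082 -0.0039  0.018 ]
```

```bash
python3 -m crank '[[[-0.0345,-0.0249,0],[0,0,0.092],0.3],[[-0.0345,-0.0249,0],[0,0,0.092],0.3],[[-0.0345,-0.0249,0],[0,0,0.092],0.3],[[-0.0345,-0.0249,0],[0,0,0.092],0.3],[[-0.0345,-0.0249,0],[0,0,0.092],0.3]]' | head -2 &&  python3 -m crank '[[[-0.0345,-0.0249,0],[0,0,0.092],0.3],[[-0.0345,-0.0249,0],[0,0,0.092],0.3],[[-0.0345,-0.0249,0],[0,0,0.092],0.3],[[-0.0345,-0.0249,0],[0,0,0.092],0.3],[[-0.0345,-0.0249,0],[0,0,0.092],0.3]]' |head -2
python3 - <<'E'
from h import *
to([.442,-.219,.2],63,30)
E
```

```text
time: 20.9
ee_pos: [0.4723, 0.0509, 0.277]
time: 21.4
ee_pos: [0.4562, -0.1597, 0.2751]
t 21.4 ee [ 0.4562 -0.1597  0.2751] yaw 105.4 gap 0.302 gf 0.0 wf [ 0.2 -0.1 -0.5] q [-0.73  0.17  1.13  1.91 -0.18  1.16  0.73]
 shift now-axes [-0.0537 -0.0301  0.0747]
 turn [-0.1884  0.4919  0.7243] shift in target axes [-0.0889  0.0142  0.0354]
```

```bash
python3 -m crank '[[[0,0,0.02],[-0.027,0.07,0.103],0.3],[[0,0,0.02],[-0.027,0.07,0.103],0.3],[[0,0,0.02],[-0.027,0.07,0.103],0.3],[[0,0,0],[-0.027,0.07,0.103],0.3],[[0,0,0],[-0.027,0.07,0.103],0.3]]' | head -2 &&  python3 -m crank '[[[0,0,0],[-0.027,0.07,0.103],0.3],[[0,0,0],[-0.027,0.07,0.103],0.3],[[0,0,0],[0,0,0],0.3]]' |head -2
python3 - <<'E'
from h import *
to([.442,-.219,.15],63,30)
E
```

```text
time: 21.9
ee_pos: [0.4574, -0.1534, 0.2143]
time: 22.2
ee_pos: [0.4561, -0.1548, 0.2142]
t 22.2 ee [ 0.4561 -0.1548  0.2142] yaw 63.0 gap 0.301 gf 0.0 wf [-0.9 -0.8 -0. ] q [-0.23  0.38  1.05  2.03 -0.86  1.29  0.77]
 shift now-axes [-0.0872  0.0167  0.0237]
 turn [-0.0036  0.0001 -0.0003] shift in target axes [-0.0872  0.0166  0.0238]
```

```bash
python3 -m crank '[[[-0.04,0.008,-0.015],[0,0,0],0.3],[[-0.035,0.008,-0.01],[0,0,0],0.3],[[0,0,0],[0,0,0],0.3]]' |head -2
python3 - <<'E'
from h import *
to([.442,-.219,.016],63,30)
E
```

```text
time: 22.5
ee_pos: [0.4358, -0.2339, 0.1983]
t 22.5 ee [ 0.4358 -0.2339  0.1983] yaw 63.3 gap 0.302 gf 0.0 wf [-0.2  0.2  0.2] q [-0.01  0.49  1.02  1.95 -0.87  1.38  0.93]
 shift now-axes [-0.0764 -0.0011  0.1663]
 turn [-0.0035  0.0048  0.0052] shift in target axes [-0.0772 -0.0013  0.1659]
```

```bash
python3 -m crank '[[[-0.0225,0,0.039],[0,0,0],0.3],[[-0.0225,0,0.039],[0,0,0],0.3],[[-0.0225,0,0.039],[0,0,0],0.3],[[-0.0225,0,0.039],[0,0,0],0.3],[[0,0,0],[0,0,0],0.3]]'
python3 - <<'E'
from h import *
to([.442,-.219,.018],63,30)
c=camera("side"); save(c,"s5.png",(250,140,560,360),2.5)
E
```

```text
time: 23.0
ee_pos: [0.4366, -0.2247, 0.0159]
tcp_rot: [-2.367, -1.47, -0.638]
wrist_force: [0.2, 0.5, 0.5]
finger_gap: 0.298
grasp_force: 0.0
t 23.0 ee [ 0.4366 -0.2247  0.0159] yaw 63.6 gap 0.298 gf 0.0 wf [0.2 0.5 0.5] q [ 0.33  0.68  0.54  2.05 -1.02  1.04  1.14]
 shift now-axes [0.0075 0.0023 0.002 ]
 turn [-0.0123 -0.0072  0.0085] shift in target axes [0.0075 0.0022 0.002 ]
```

View pics/s5.png

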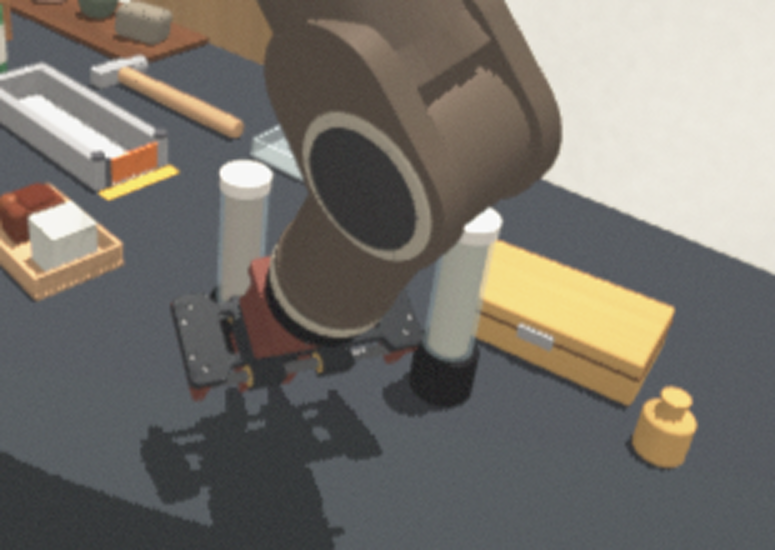

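```bash
python3 -m crank '[[[0.013,0.003,0.0075],[0,0,0],0.3],[[0.013,0,0.0075],[0,0,0],0.3],[[0.009,0,0.005],[0,0,0],0.3],[[0.013,0,0.0075],[0,0,0],0.3],[[0.013,0,0.0075],[0,0,0],0.3]]' && python3 -m crank '[[[0.013,0,0.0075],[0,0,0],0.3],[[0.013,0,0.0075],[0,0,0],0.3],[[0.013,0,0.0075],[0,0,0],0.3],[[0,0,0],[0,0,0],0.3]]'
cat >> h.py <<'E'
def caps():
    c=camera("top")
    for b in blobs(c,(0,0,170),(179,40,255),(150,130,490,275),120):
        r=rect(c,b,.17)
        if 34<min(r[1]) and max(r[1])<48: print("cap",r[0],r[1])
    return c
E
python3 - <<'E'
from h import *
c=caps();save(c,"t5.png",(230,130,490,310),3)
to([.578-.014,.05-.028,.017],63,30)
E
```

```text
time: 23.55
ee_pos: [0.4723, -0.1698, 0.0218]
tcp_rot: [-2.382, -1.476, -0.639]
wrist_force: [-1.7, -3.3, -0.2]
finger_gap: 0.303
grasp_force: 1.5
time: 23.95
ee_pos: [0.4929, -0.1272, 0.0219]
tcp_rot: [-2.377, -1.477, -0.641]
wrist_force: [1.2, -0.4, 0.2]
finger_gap: 0.3
grasp_force: 0.2
cap [412.3  24.9] [44.1 43.1]
cap [ 553.1 -325.3] [42.  43.2]
cap [ 506.5 -101.1] [39.4 42.2]
cap [ 660.9 -191. ] [40.4 42.2]
t 24.0 ee [ 0.4924 -0.1279  0.0216] yaw 63.8 gap 0.297 gf 0.0 wf [ 1.   0.2 -0.1] q [ 0.29  0.59  0.29  2.1  -1.03  0.83  0.93]
 shift now-axes [ 0.1415 -0.0025  0.0871]
 turn [-0.0021 -0.0006  0.0116] shift in target axes [ 0.1415 -0.0043  0.087 ]
```

```bash
python3 -m crank '[[[0.016,0,0.011],[0,0,0],0.3],[[0.016,0,0.011],[0,0,0],0.3],[[0.016,0,0.01],[0,0,0],0.3],[[0.016,0,0.01],[0,0,0],0.3],[[0,0,0],[0,0,0],0.3]]'
python3 - <<'E'
from h import *
c=caps()
to([.578-.014,.05-.028,.017],63,30)
E
```

```text
time: 24.5
ee_pos: [0.5265, -0.0588, 0.0169]
tcp_rot: [-2.376, -1.476, -0.641]
wrist_force: [0.2, -0.4, -0.3]
finger_gap: 0.299
grasp_force: 0.3
cap [412.3  24.9] [44.1 43.1]
cap [ 553.1 -325.3] [42.  43.2]
cap [539.6 -32.3] [42.1 42.3]
cap [ 660.9 -191. ] [40.4 42.2]
t 24.6 ee [ 0.5259 -0.0598  0.0165] yaw 63.7 gap 0.298 gf 0.0 wf [ 0.6 -0.5  0.8] q [ 0.28  0.58  0.1   2.1  -1.03  0.69  0.79]
 shift now-axes [ 0.0783 -0.0022  0.0448]
 turn [-0.0029 -0.0012  0.0103] shift in target axes [ 0.0783 -0.0031  0.0447]
```

```bash
python3 -m crank '[[[0.0175,0,0.01],[0,0,0],0.3],[[0.0175,0,0.01],[0,0,0],0.3],[[0.0175,0,0.01],[0,0,0],0.3],[[0.0175,0,0.01],[0,0,0],0.3],[[0,0,0],[0,0,0],0.3]]' && python3 -m crank '[[[0,0.0032,0],[0.051,0,-0.088],0.3],[[0,0.0032,0],[0.051,0,-0.088],0.3],[[0,0.0032,0],[0.051,0,-0.088],0.3],[[0,0.0032,0],[0.051,0,-0.088],0.3],[[0,0,0],[0,0,0],0.3]]'
python3 - <<'E'
from h import *
c=caps()
to([.582+.0056,.124+.1-.031,.017],86.8,30)
E
```

```text
time: 25.05
ee_pos: [0.5617, 0.0139, 0.0167]
tcp_rot: [-2.374, -1.475, -0.64]
wrist_force: [0.6, 0.4, -0.5]
finger_gap: 0.302
grasp_force: 0.0
time: 25.55
ee_pos: [0.5746, 0.0067, 0.0163]
tcp_rot: [-1.985, -1.881, -0.533]
wrist_force: [-0.4, -0.1, -0.8]
finger_gap: 0.299
grasp_force: 0.0
cap [412.3  24.9] [44.1 43.1]
cap [ 553.2 -325.3] [42.  43.1]
cap [576.2  41.4] [41.  42.6]
t 25.6 ee [0.5738 0.0072 0.0162] yaw 86.7 gap 0.3 gf 0.0 wf [-0.1  0.1  0.2] q [ 0.2   0.67  0.01  1.87 -0.74  0.84  0.73]
 shift now-axes [0.1618 0.003  0.0924]
 turn [ 0.0021  0.0003 -0.0008] shift in target axes [0.1617 0.0034 0.0924]
```

```bash
python3 -m crank '[[[0.0165,0.0004,0.0095],[0,0,0],0.3],[[0.0165,0.0004,0.0095],[0,0,0],0.3],[[0.0165,0.0004,0.0095],[0,0,0],0.3],[[0.0165,0.0004,0.0095],[0,0,0],0.3],[[0.0165,0.0004,0.0095],[0,0,0],0.3]]' && python3 -m crank '[[[0.0165,0.0004,0.0095],[0,0,0],0.3],[[0.0165,0.0004,0.0095],[0,0,0],0.3],[[0.0165,0.0004,0.0095],[0,0,0],0.3],[[0.0165,0.0004,0.0095],[0,0,0],0.3],[[0.0165,0.0004,0.0095],[0,0,0],0.3]]' && python3 -m crank '[[[0,0,0],[0,0,0],0.3]]'
python3 - <<'E'
from h import *
c=caps();save(c,"t6.png",(170,130,430,310),3)
to()
E
```

```text
time: 26.1
ee_pos: [0.5815, 0.1048, 0.0169]
tcp_rot: [-1.987, -1.88, -0.535]
wrist_force: [2.4, -3.3, -1.5]
finger_gap: 0.299
grasp_force: 2.3
time: 26.6
ee_pos: [0.588, 0.2007, 0.017]
tcp_rot: [-1.984, -1.879, -0.534]
wrist_force: [1.0, -1.7, -1.5]
finger_gap: 0.301
grasp_force: 1.7
time: 26.7
ee_pos: [0.5874, 0.2038, 0.0177]
tcp_rot: [-1.977, -1.881, -0.535]
wrist_force: [1.3, 1.2, 0.3]
finger_gap: 0.299
grasp_force: 0.6
cap [ 553.2 -325.3] [42.  43.1]
cap [ 660.9 -191. ] [40.4 42.2]
t 26.8 ee [0.5878 0.2018 0.0175] yaw 87.1 gap 0.298 gf 0.6 wf [ 1.4 -0.3  0.3] q [-0.07  0.66 -0.07  1.89 -0.83  0.67  0.51]
```

View pics/t6.png

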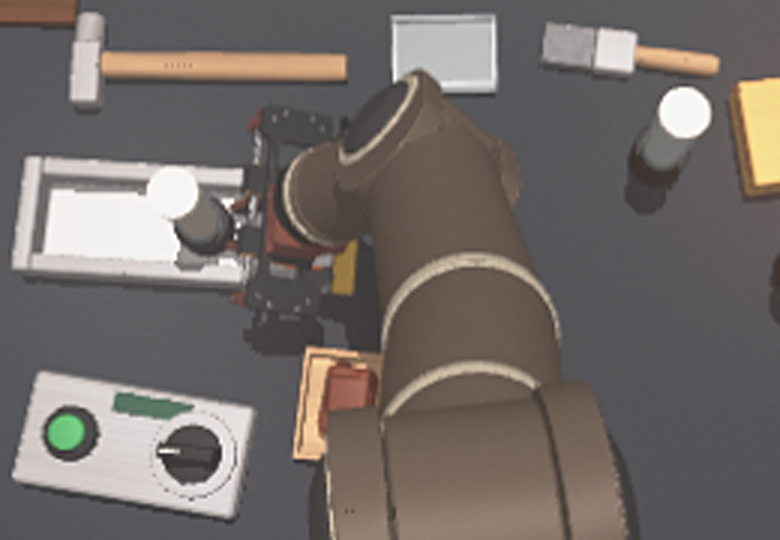

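```bash
python3 -m crank '[[[0,0,-0.046],[0,0,0],0.3],[[0,0,-0.046],[0,0,0],0.3],[[0,0,-0.046],[0,0,0],0.3],[[0,0,-0.046],[0,0,0],0.3],[[0,0,-0.046],[0,0,0],0.3]]'
python3 - <<'E'
from h import *
to([.685,-.27,.24],109.9,30)
E
```

```text
time: 27.25
ee_pos: [0.5807, 0.0823, 0.2179]
tcp_rot: [-1.985, -1.878, -0.534]
wrist_force: [0.5, -0.6, -0.4]
finger_gap: 0.299
grasp_force: 0.0
t 27.2 ee [0.5807 0.0823 0.2179] yaw 86.8 gap 0.299 gf 0.0 wf [ 0.5 -0.6 -0.4] q [ 0.02  0.38  0.08  1.78 -0.63  1.1   0.37]
 shift now-axes [-0.2885  0.1237 -0.1922]
 turn [ 0.2026 -0.0004 -0.3484] shift in target axes [-0.3066 -0.0219 -0.2025]
```

```bash
python3 -m crank '[[[0,0,0],[0.051,0,-0.087],0.3],[[0,0,0],[0.051,0,-0.087],0.3],[[0,0,0],[0.051,0,-0.087],0.3],[[0,0,0],[0.051,0,-0.087],0.3],[[-0.0383,-0.0027,-0.0253],[0,0,0],0.3]]' |head -2 && python3 -m crank '[[[-0.0383,-0.0027,-0.0253],[0,0,0],0.3],[[-0.0383,-0.0027,-0.0253],[0,0,0],0.3],[[-0.0383,-0.0027,-0.0253],[0,0,0],0.3],[[-0.0383,-0.0027,-0.0253],[0,0,0],0.3],[[-0.0383,-0.0027,-0.0253],[0,0,0],0.3]]'|head -2 && python3 -m crank '[[[-0.0383,-0.0027,-0.0253],[0,0,0],0.3],[[-0.0383,-0.0027,-0.0253],[0,0,0],0.3],[[0,0,0],[0,0,0],0.3]]'|head -2
python3 - <<'E'
from h import *
c=caps()
b=blobs(c,(18,90,90),(32,255,255),(405,140,490,205))[0]; print("box",cv2.boundingRect(b),px(c,cv2.boxPoints(cv2.minAreaRect(b)),.045)[:,:2].tolist())
to([.685,-.257,.017],109.9,30)
E
```

```text
time: 27.75
ee_pos: [0.5933, 0.0466, 0.2194]
time: 28.25
ee_pos: [0.6597, -0.1823, 0.2328]
time: 28.55
ee_pos: [0.6846, -0.2759, 0.2342]
cap [412.3  24.9] [44.1 43.1]
cap [ 660.9 -191. ] [40.4 42.2]
cap [ 553.1 -324.2] [37.8 39.9]
box (436, 152, 34, 18) [[0.7188, -0.3171], [0.7508, -0.4037], [0.7125, -0.4146], [0.6809, -0.3285]]
t 28.6 ee [ 0.685  -0.2725  0.2351] yaw 109.5 gap 0.304 gf 0.0 wf [ 0.3  0.6 -0.7] q [ 0.43  0.9   0.14  0.83 -0.45  1.82  0.85]
 shift now-axes [-0.0967  0.0061  0.196 ]
 turn [-0.0017 -0.0017 -0.0057] shift in target axes [-0.0964  0.0052  0.1961]
```

```bash
python3 - <<'E'
from h import *
c=camera("top")
print(px(c,[(415,157),(474,151),(481,186),(423,195)],.045)[:,:2].tolist())
E
```

```text
[[0.7265, -0.2616], [0.7453, -0.4283], [0.6438, -0.4419], [0.617, -0.2801]]
```

```bash
python3 -m crank '[[[-0.018,0.001,0.031],[0,0,0],0.3],[[-0.018,0.001,0.031],[0,0,0],0.3],[[-0.018,0.001,0.031],[0,0,0],0.3],[[-0.013,0.001,0.023],[0,0,0],0.3],[[0,0,0],[0,0,0],0.3]]'
python3 - <<'E'
from h import *
to([.676,-.2335,.017],109.9,30)
E
```

```text
time: 29.15
ee_pos: [0.6881, -0.2636, 0.1006]
tcp_rot: [-1.534, -2.191, -0.411]
wrist_force: [-0.1, 0.5, -0.5]
finger_gap: 0.298
grasp_force: 0.0
t 29.1 ee [ 0.6881 -0.2636  0.1006] yaw 109.9 gap 0.298 gf 0.0 wf [-0.1  0.5 -0.5] q [ 0.41  0.99  0.12  0.97 -0.44  1.61  0.93]
 shift now-axes [-0.0143 -0.0006  0.0885]
 turn [-0.0057 -0.0067 -0.0001] shift in target axes [-0.0137 -0.0011  0.0886]
```

```bash
python3 -m crank '[[[-0.005,0,0.022],[0,0,0],0.3],[[-0.005,0,0.022],[0,0,0],0.3],[[-0.004,0,0.022],[0,0,0],0.3],[[0,0,0.0215],[0,0,0],0.3],[[0,0,0],[0,0,0],0.3]]'
python3 - <<'E'
from h import *
caps()
to([.577+.0106,.041-.0291,.017],109.9,30)
E
```

```text
time: 29.65
ee_pos: [0.6786, -0.2338, 0.0214]
tcp_rot: [-1.535, -2.195, -0.413]
wrist_force: [0.0, 0.2, -0.6]
finger_gap: 0.301
grasp_force: 0.0
cap [412.3  24.9] [44.1 43.1]
cap [ 660.9 -191. ] [40.4 42.2]
t 29.7 ee [ 0.6794 -0.2353  0.0228] yaw 110.1 gap 0.302 gf 0.0 wf [0.5 0.4 0.2] q [ 0.39  1.02  0.11  1.1  -0.45  1.45  0.97]
 shift now-axes [ 0.2252 -0.0015  0.1373]
 turn [-0.0015 -0.0017  0.0023] shift in target axes [ 0.2254 -0.0022  0.1369]
```

```bash
python3 -m crank '[[[0.007,-0.002,0.0075],[0,0,0],0.3],[[0.01,0,0.008],[0,0,0],0.3],[[0.015,0,0.009],[0,0,0],0.3],[[0.0173,0,0.0105],[0,0,0],0.3],[[0.0173,0,0.0102],[0,0,0],0.3]]' && python3 -m crank '[[[0.0173,0,0.01],[0,0,0],0.3],[[0.0173,0,0.01],[0,0,0],0.3],[[0.0173,0,0.01],[0,0,0],0.3],[[0.0173,0,0.01],[0,0,0],0.3],[[0,0,0],[0,0,0],0.3]]'
python3 - <<'E'
from h import *
caps()
to([.577+.0106,.041-.0291,.017],109.9,30)
E
```

```text
time: 30.2
ee_pos: [0.6518, -0.1643, 0.0188]
tcp_rot: [-1.544, -2.201, -0.413]
wrist_force: [1.9, -4.4, 1.4]
finger_gap: 0.298
grasp_force: 2.0
time: 30.7
ee_pos: [0.624, -0.085, 0.0188]
tcp_rot: [-1.537, -2.201, -0.415]
wrist_force: [0.4, 0.4, -0.0]
finger_gap: 0.303
grasp_force: 0.2
cap [412.3  24.9] [44.1 43.1]
cap [613.3 -58.6] [41.2 42.5]
t 30.8 ee [ 0.6241 -0.0866  0.0182] yaw 110.1 gap 0.302 gf 0.0 wf [ 0.8 -0.4 -0.1] q [ 0.26  0.84  0.06  1.48 -0.49  1.2   0.92]
 shift now-axes [ 0.0904 -0.0005  0.0535]
 turn [0.0009 0.0007 0.0035] shift in target axes [ 0.0903 -0.0008  0.0535]
```

```bash
python3 -m crank '[[[0.018,0,0.0107],[0,0,0],0.3],[[0.018,0,0.0107],[0,0,0],0.3],[[0.018,0,0.0107],[0,0,0],0.3],[[0.018,0,0.0107],[0,0,0],0.3],[[0.016,0,0.0097],[0,0,0],0.3]]' | head -2&& python3 -m crank '[[[0,0,0],[0,0,0],0.3],[[0,-0.0032,0],[-0.051,0,0.087],0.3],[[0,-0.0032,0],[-0.051,0,0.087],0.3],[[0,-0.0032,0],[-0.051,0,0.087],0.3],[[0,-0.0032,0],[-0.051,0,0.087],0.3]]' && python3 -m crank '[[[0,0,0],[0,0,0],0.3]]' |head -2
python3 - <<'E'
from h import *
caps()
to([.582+.0059,.124+.105-.031,.017],86.8,30)
E
```

```text
time: 31.25
ee_pos: [0.5904, 0.0064, 0.0158]
time: 31.75
ee_pos: [0.5763, 0.0046, 0.0145]
tcp_rot: [-1.991, -1.875, -0.537]
wrist_force: [1.0, -1.0, -0.3]
finger_gap: 0.301
grasp_force: 0.0
time: 31.85
ee_pos: [0.5746, 0.0047, 0.0145]
cap [412.3  24.9] [44.1 43.1]
cap [ 553.2 -325.3] [42.  43.1]
cap [578.8  38.2] [43.  42.2]
t 31.9 ee [0.5755 0.0053 0.0147] yaw 86.9 gap 0.301 gf 0.0 wf [ 0.2 -0.2  0.2] q [ 0.2   0.68  0.02  1.87 -0.74  0.84  0.74]
 shift now-axes [0.1684 0.0018 0.0946]
 turn [ 0.0016 -0.0006  0.002 ] shift in target axes [0.1684 0.0016 0.0945]
```

```bash
python3 -m crank '[[[0.017,0.0002,0.0095],[0,0,0],0.3],[[0.017,0.0002,0.0095],[0,0,0],0.3],[[0.017,0.0002,0.0095],[0,0,0],0.3],[[0.017,0.0002,0.0095],[0,0,0],0.3],[[0.017,0.0002,0.0095],[0,0,0],0.3]]' && python3 -m crank '[[[0.017,0.0002,0.0095],[0,0,0],0.3],[[0.017,0.0002,0.0095],[0,0,0],0.3],[[0.017,0.0002,0.0095],[0,0,0],0.3],[[0.017,0.0002,0.0095],[0,0,0],0.3],[[0.017,0.0002,0.0095],[0,0,0],0.3]]' && python3 -m crank '[[[0,0,0],[0,0,0],0.3]]'
python3 - <<'E'
from h import *
c=camera("top");
for x,y in [(-1,-1)]: pass
hsv=blobs(c,(0,0,215),(179,30,255),(170,160,290,235),100)
print([cv2.boundingRect(b) for b in hsv])
save(c,"t7.png",(170,130,430,310),3)
to()
E
```

```text
time: 32.4
ee_pos: [0.5822, 0.1051, 0.0154]
tcp_rot: [-1.985, -1.881, -0.534]
wrist_force: [2.2, -4.1, -2.1]
finger_gap: 0.299
grasp_force: 2.3
time: 32.9
ee_pos: [0.5878, 0.2022, 0.0168]
tcp_rot: [-1.985, -1.879, -0.534]
wrist_force: [1.1, -4.7, -2.7]
finger_gap: 0.3
grasp_force: 3.0
time: 33.0
ee_pos: [0.5869, 0.206, 0.0177]
tcp_rot: [-1.977, -1.881, -0.535]
wrist_force: [1.5, 0.0, 0.3]
finger_gap: 0.302
grasp_force: 0.7
[(184, 184, 66, 33), (185, 210, 65, 13)]
t 33.0 ee [0.5872 0.2044 0.0176] yaw 87.1 gap 0.303 gf 0.6 wf [1.5 0.5 0.2] q [-0.08  0.66 -0.06  1.9  -0.84  0.67  0.52]
```

View pics/t7.png

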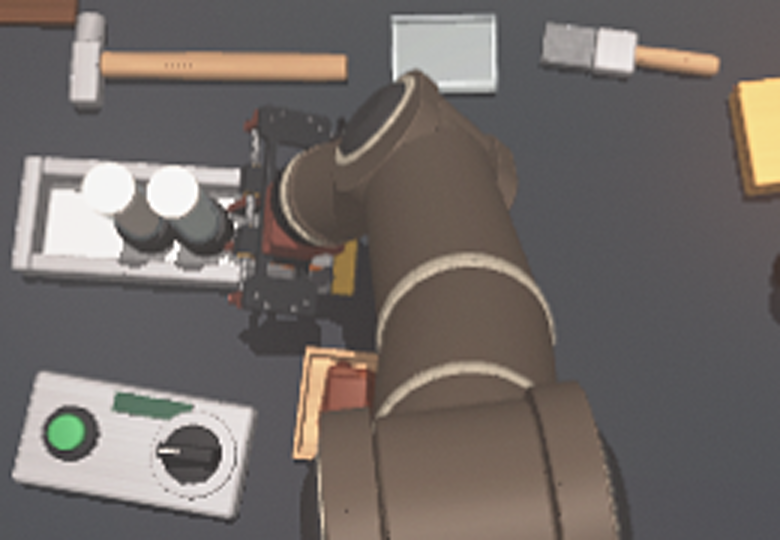

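```bash
python3 -m crank '[[[0,0,-0.046],[0,0,0],0.3],[[0,0,-0.046],[0,0,0],0.3],[[0,0,-0.046],[0,0,0],0.3],[[0,0,-0.046],[0,0,0],0.3],[[0,0,-0.046],[0,0,0],0.3]]'
python3 - <<'E'
from h import *
c=camera("top"); print("bw",px(c,[(492,197)],.03),px(c,[(494,190)],.055))
to([.549,-.39,.24],86.4,30)
E
```

```text
time: 33.55
ee_pos: [0.5802, 0.0853, 0.2181]
tcp_rot: [-1.984, -1.878, -0.534]
wrist_force: [1.3, -0.2, -0.7]
finger_gap: 0.3
grasp_force: 0.0
bw [[ 0.6161 -0.476   0.03  ]] [[ 0.6303 -0.4731  0.055 ]]
t 33.6 ee [0.5835 0.0804 0.2247] yaw 86.9 gap 0.3 gf 0.0 wf [ 2.4 -3.   4.8] q [ 0.02  0.37  0.09  1.77 -0.63  1.1   0.37]
 shift now-axes [-0.4007 -0.006  -0.2491]
 turn [0.0075 0.0001 0.0074] shift in target axes [-0.4008 -0.0049 -0.2491]
```

```bash
python3 -m crank '[[[-0.04,-0.0006,-0.025],[0,0,0],0.3],[[-0.04,-0.0006,-0.025],[0,0,0],0.3],[[-0.04,-0.0006,-0.025],[0,0,0],0.3],[[-0.04,-0.0006,-0.025],[0,0,0],0.3],[[-0.04,-0.0006,-0.025],[0,0,0],0.3]]'|head -2 &&  python3 -m crank '[[[-0.04,-0.0006,-0.025],[0,0,0],0.3],[[-0.04,-0.0006,-0.025],[0,0,0],0.3],[[-0.04,-0.0006,-0.025],[0,0,0],0.3],[[-0.04,-0.0006,-0.025],[0,0,0],0.3],[[-0.04,-0.0006,-0.025],[0,0,0],0.3]]'|head -2 && python3 -m crank '[[[0,0,0],[0,0,0],0.3]]' |head -2
python3 - <<'E'
from h import *
c=caps(); save(c,"t8.png",(165,130,425,310),3)
to([.549,-.385,.1],86.4,30)
E
```

```text
time: 34.1
ee_pos: [0.5644, -0.1503, 0.2245]
time: 34.6
ee_pos: [0.5486, -0.3854, 0.2323]
time: 34.7
ee_pos: [0.5457, -0.391, 0.2302]
cap [412.3  24.9] [44.1 43.1]
cap [ 553.1 -325.3] [42.  43.2]
t 34.8 ee [ 0.5472 -0.3876  0.2306] yaw 86.5 gap 0.299 gf 0.0 wf [1.4 0.7 0.1] q [ 0.6   0.73  0.28  1.19 -0.54  1.64  0.86]
 shift now-axes [-0.0631  0.0017  0.1144]
 turn [-0.002  -0.0011  0.0022] shift in target axes [-0.063   0.0017  0.1145]
```

View pics/t8.png

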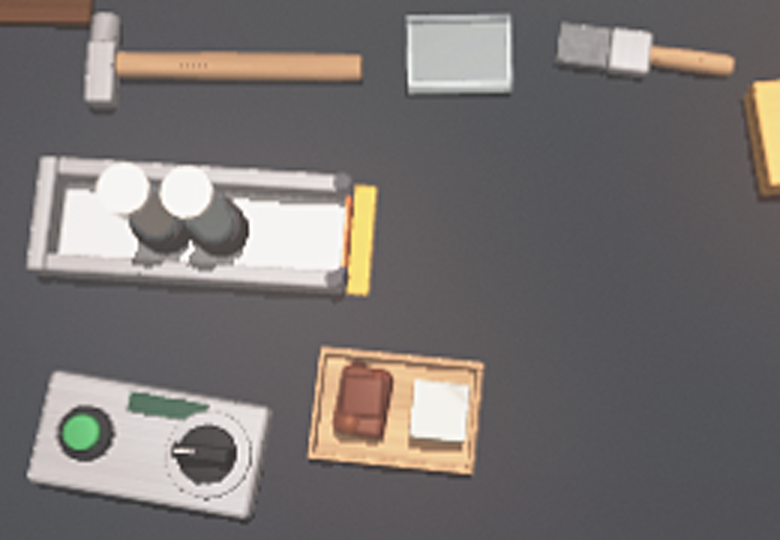

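The flap (crop 348,235) is shut behind two upright tubes, ore and cube are in the tray, and the knob is at its stop. Last tube next.

```bash
python3 -m crank '[[[-0.0213,0.0003,0.037],[0,0,0],0.3],[[-0.0213,0.0003,0.037],[0,0,0],0.3],[[-0.0213,0.0003,0.037],[0,0,0],0.3],[[-0.0213,0.0003,0.037],[0,0,0],0.3],[[-0.0213,0.0003,0.037],[0,0,0],0.3]]' && python3 -m crank '[[[0,0,0],[0,0,0],0.3]]' |head -2
python3 - <<'E'
from h import *
caps()
to([.577-.002,.041-.031,.017],86.2,30)
E
```

```text
time: 35.25
ee_pos: [0.5519, -0.3816, 0.0178]
tcp_rot: [-1.982, -1.88, -0.537]
wrist_force: [-0.1, -0.8, -0.5]
finger_gap: 0.302
grasp_force: 0.0
time: 35.35
ee_pos: [0.5488, -0.379, 0.0131]
cap [412.3  24.9] [44.1 43.1]
cap [ 553.2 -325.3] [42.  43.1]
t 35.4 ee [ 0.5503 -0.3807  0.0168] yaw 86.9 gap 0.298 gf 0.0 wf [-0.  -0.3  0.8] q [ 0.61  0.93  0.23  1.33 -0.59  1.33  1.  ]
 shift now-axes [0.3379 0.0038 0.1976]
 turn [-0.0083 -0.0061  0.0098] shift in target axes [ 0.3391 -0.0012  0.1956]
```

```bash
python3 -m crank '[[[0.0169,0.0002,0.0098],[0,0,0],0.3],[[0.0169,0.0002,0.0098],[0,0,0],0.3],[[0.0169,0.0002,0.0098],[0,0,0],0.3],[[0.0169,0.0002,0.0098],[0,0,0],0.3],[[0.0169,0.0002,0.0098],[0,0,0],0.3]]' && python3 -m crank '[[[0.0169,0.0002,0.0098],[0,0,0],0.3],[[0.0169,0.0002,0.0098],[0,0,0],0.3],[[0.0169,0.0002,0.0098],[0,0,0],0.3],[[0.0169,0.0002,0.0098],[0,0,0],0.3],[[0,0,0],[0,0,0],0.3]]'
python3 - <<'E'
from h import *
caps()
to([.577-.002,.041-.031,.017],86.8,30)
E
```

```text
time: 35.9
ee_pos: [0.5592, -0.2869, 0.0224]
tcp_rot: [-1.987, -1.884, -0.537]
wrist_force: [0.2, -2.4, -1.1]
finger_gap: 0.302
grasp_force: 1.0
time: 36.4
ee_pos: [0.5644, -0.205, 0.0214]
tcp_rot: [-1.98, -1.884, -0.539]
wrist_force: [-0.5, 0.1, -0.1]
finger_gap: 0.299
grasp_force: 0.1
cap [414.3  25.2] [42.9 43.4]
cap [ 565.8 -176.2] [39.7 40.9]
t 36.5 ee [ 0.5639 -0.2068  0.0208] yaw 87.1 gap 0.301 gf 0.0 wf [-0.5 -0.5 -0.4] q [ 0.42  0.77  0.17  1.65 -0.65  1.11  0.93]
 shift now-axes [ 0.186  -0.0003  0.1121]
 turn [ 0.0022 -0.0014  0.0052] shift in target axes [ 0.1861 -0.001   0.1118]
```

```bash
python3 -m crank '[[[0.0169,0,0.0102],[0,0,0],0.3],[[0.0169,0,0.0102],[0,0,0],0.3],[[0.0169,0,0.0102],[0,0,0],0.3],[[0.0169,0,0.0102],[0,0,0],0.3],[[0.0169,0,0.0102],[0,0,0],0.3]]' && python3 -m crank '[[[0.0169,0,0.0102],[0,0,0],0.3],[[0.0169,0,0.0102],[0,0,0],0.3],[[0.0169,0,0.0102],[0,0,0],0.3],[[0.0169,0,0.0098],[0,0,0],0.3],[[0.0169,0,0.0098],[0,0,0],0.3]]' && python3 -m crank '[[[0.0169,0,0.0098],[0,0,0],0.3],[[0,0,0],[0,0,0],0.3]]'
python3 - <<'E'
from h import *
caps()
to([.582+.0064,.124+.115-.031,.017],86.8,30)
E
```

```text
time: 36.95
ee_pos: [0.5688, -0.1103, 0.0175]
tcp_rot: [-1.988, -1.88, -0.535]
wrist_force: [-0.1, -6.2, 5.3]
finger_gap: 0.297
grasp_force: 3.4
time: 37.45
ee_pos: [0.5742, -0.012, 0.0163]
tcp_rot: [-1.987, -1.879, -0.536]
wrist_force: [1.3, -6.5, 5.4]
finger_gap: 0.299
grasp_force: 3.5
time: 37.65
ee_pos: [0.5744, 0.0115, 0.0163]
tcp_rot: [-1.979, -1.881, -0.536]
wrist_force: [1.4, 0.1, -0.5]
finger_gap: 0.297
grasp_force: 0.2
cap [412.3  24.9] [44.1 43.1]
cap [575.5  42.1] [43.2 39.8]
cap [ 714.7 -131.3] [35.6 34.7]
t 37.7 ee [0.5742 0.0099 0.0159] yaw 87.1 gap 0.3 gf 0.0 wf [-0.6  0.6  0.2] q [ 0.16  0.67  0.07  1.87 -0.78  0.86  0.76]
 shift now-axes [0.1723 0.0039 0.0987]
 turn [-0.0004 -0.0022  0.0038] shift in target axes [0.1726 0.0032 0.0984]
```

```bash
python3 -m crank '[[[0.0172,0.0004,0.0098],[0,0,0],0.3],[[0.0172,0.0004,0.0098],[0,0,0],0.3],[[0.0172,0.0004,0.0098],[0,0,0],0.3],[[0.0172,0.0004,0.0098],[0,0,0],0.3],[[0.0172,0.0004,0.0098],[0,0,0],0.3]]' && python3 -m crank '[[[0.0172,0.0004,0.0098],[0,0,0],0.3],[[0.0172,0.0004,0.0098],[0,0,0],0.3],[[0.0172,0.0004,0.0098],[0,0,0],0.3],[[0.0172,0.0004,0.0098],[0,0,0],0.3],[[0.0172,0.0004,0.0098],[0,0,0],0.3]]' && python3 -m crank '[[[0,0,0],[0,0,0],0.3],[[0,0,0],[0,0,0],0.3]]' && python3 -m crank '[[[0,0,-0.03],[0,0,0],0.3],[[0,0,-0.046],[0,0,0],0.3],[[0,0,-0.046],[0,0,0],0.3],[[0,0,-0.046],[0,0,0],0.3],[[0,0,-0.046],[0,0,0],0.3]]' | head -2
python3 - <<'E'
from h import *
to([.399,.3413,.15],86.8,0)
E
```

```text
time: 38.2
ee_pos: [0.5825, 0.1072, 0.016]
tcp_rot: [-1.986, -1.879, -0.534]
wrist_force: [2.3, -3.4, -1.5]
finger_gap: 0.299
grasp_force: 2.1
time: 38.7
ee_pos: [0.5895, 0.2053, 0.016]
tcp_rot: [-1.987, -1.879, -0.533]
wrist_force: [1.9, -7.5, -3.3]
finger_gap: 0.301
grasp_force: 3.8
time: 38.9
ee_pos: [0.5885, 0.207, 0.0171]
tcp_rot: [-1.981, -1.88, -0.534]
wrist_force: [0.2, -0.4, -0.3]
finger_gap: 0.301
grasp_force: 0.0
time: 39.4
ee_pos: [0.5823, 0.0972, 0.2041]
t 39.4 ee [0.5823 0.0972 0.2041] yaw 86.9 gap 0.301 gf 0.0 wf [ 1.1 -0.5 -0.5] q [-0.04  0.4   0.13  1.8  -0.67  1.07  0.39]
 shift now-axes [ 0.1752 -0.1966  0.1637]
 turn [ 0.001  -0.5249  0.001 ] shift in target axes [ 0.2335 -0.1967  0.0541]
```

```bash
python3 -m crank '[[[0,0,0],[0,-0.131,0],0],[[0,0,0],[0,-0.131,0],0],[[0,0,0],[0,-0.131,0],0],[[0,0,0],[0,-0.131,0],0],[[0,-0.045,0],[0,0,0],0]]' | head -2 && python3 -m crank '[[[0,-0.045,0],[0,0,0],0],[[0,-0.045,0],[0,0,0],0],[[0,-0.045,0],[0,0,0],0],[[0.045,-0.015,0],[0,0,0],0],[[0.045,0,0],[0,0,0],0]]' | head -2 && python3 -m crank '[[[0.045,0,0],[0,0,0],0],[[0.045,0,0],[0,0,0],0],[[0.035,0,0],[0,0,0],0],[[0,0,0],[0,0,0],0]]' | head -2
python3 - <<'E'
from h import *
c=camera("top"); save(c,"t9.png",(165,130,425,310),3)
for z in(.044,.05): 
  for b in blobs(c,(50,100,60),(75,255,255),(180,255,206,292)): print(rect(c,b,z))
to([.399,.3413,.06],86.8,0)
E
```

```text
time: 39.9
ee_pos: [0.5406, 0.1053, 0.2011]
time: 40.4
ee_pos: [0.3908, 0.1986, 0.2026]
time: 40.8
ee_pos: [0.3988, 0.3282, 0.2016]
(array([396.3, 344.4]), array([23.6, 29.2]), 0.3)
(array([396. , 342.7]), array([23.5, 29. ]), 0.2)
t 40.9 ee [0.3993 0.3252 0.2014] yaw 87.0 gap 0.004 gf 0.0 wf [-0.2 -1.7 -0.7] q [-0.84  0.24  0.07  1.89 -0.02  1.01 -0.81]
 shift now-axes [ 0.0161 -0.0012  0.1414]
 turn [0.0005 0.0001 0.004 ] shift in target axes [ 0.0161 -0.0012  0.1414]
```

View pics/t9.png

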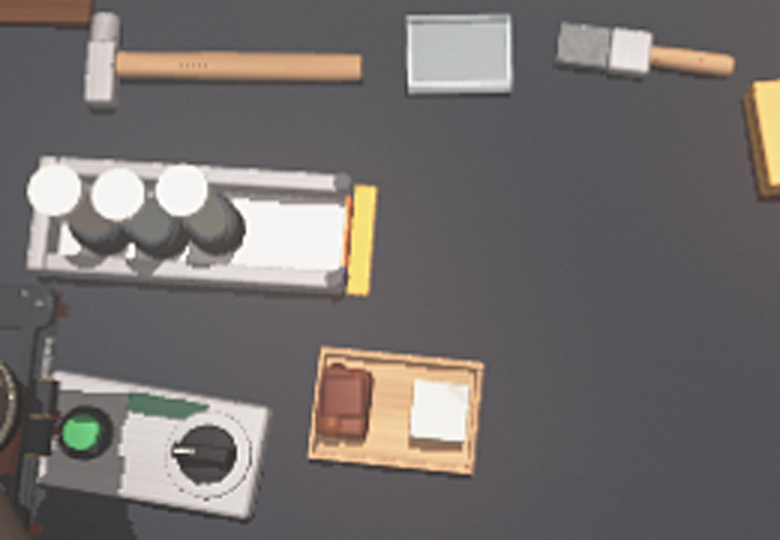

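All three tubes stand in the bay and the flap is shut. The ore was nudged within the tray (crop 345,403), and the button is at (83,432). Now I'll press it.

```bash
python3 -m crank '[[[0.008,-0.001,0.04],[0,0,0],0],[[0.008,-0.001,0.04],[0,0,0],0],[[0,0,0.04],[0,0,0],0],[[0,0,0.015],[0,0,0],0],[[0,0,0],[0,0,0],0]]' && python3 -m crank '[[[0,0,0.005],[0,0,0],0],[[0,0,0.004],[0,0,0],0],[[0,0,0],[0,0,0],0]]' 
python3 - <<'E'
from h import *
to([.399,.3413,.045])
E
```

```text
time: 41.35
ee_pos: [0.3982, 0.3367, 0.0647]
tcp_rot: [2.282, 2.156, -0.007]
wrist_force: [-0.2, -0.6, 0.2]
finger_gap: 0.003
grasp_force: 0.0
time: 41.65
ee_pos: [0.4001, 0.3398, 0.0586]
tcp_rot: [2.281, 2.158, 0.005]
wrist_force: [0.3, 1.5, 0.4]
finger_gap: 0.003
grasp_force: 0.0
t 41.6 ee [0.4001 0.3398 0.0586] yaw 86.8 gap 0.003 gf 0.0 wf [0.3 1.5 0.4] q [-0.84  0.45  0.06  2.   -0.04  0.69 -0.82]
 shift now-axes [ 0.0014 -0.0012  0.0136]
```

```bash
python3 -m crank '[[[0.001,-0.001,0.004],[0,0,0],0],[[0,0,0.003],[0,0,0],0],[[0,0,0],[0,0,0],0]]' | sed -n '2p;4p' && python3 -m crank '[[[0,0,0.003],[0,0,0],0],[[0,0,0],[0,0,0],0]]' | sed -n '2p;4p' && python3 -m crank '[[[0,0,0.003],[0,0,0],0],[[0,0,0],[0,0,0],0]]' | sed -n '2p;4p'
```

```text
ee_pos: [0.3994, 0.3411, 0.0522]
wrist_force: [-0.7, -3.0, 12.7]
ee_pos: [0.3996, 0.3412, 0.0516]
wrist_force: [-7.0, -8.6, 42.6]
ee_pos: [0.3997, 0.3414, 0.0511]
wrist_force: [-14.5, -15.9, 70.9]
```

```bash
python3 -m crank '[[[0,0,-0.015],[0,0,0],0],[[0,0,-0.04],[0,0,0],0],[[0,0,-0.05],[0,0,0],0],[[0,0,-0.05],[0,0,0],0],[[-0.04,0,0],[0,0,0],0]]' | head -2 && python3 -m crank '[[[0,0,0],[0,0,0],0],[[0,0,0],[0,0,0],0],[[0,0,0],[0,0,0],0]]' | head -2
python3 - <<'E'
from h import *
c=camera("top"); save(c,"t10.png",(165,130,425,310),3)
for b in blobs(c,(0,110,20),(8,255,170),(262,240,332,292))[:1]: print("ore",rect(c,b,.05))
E
```

```text
time: 42.85
ee_pos: [0.3982, 0.3074, 0.2063]
time: 43.15
ee_pos: [0.3956, 0.3014, 0.1994]
ore (array([425.9, 113. ]), array([42.1, 59.7]), 84.9)
```

View pics/t10.png

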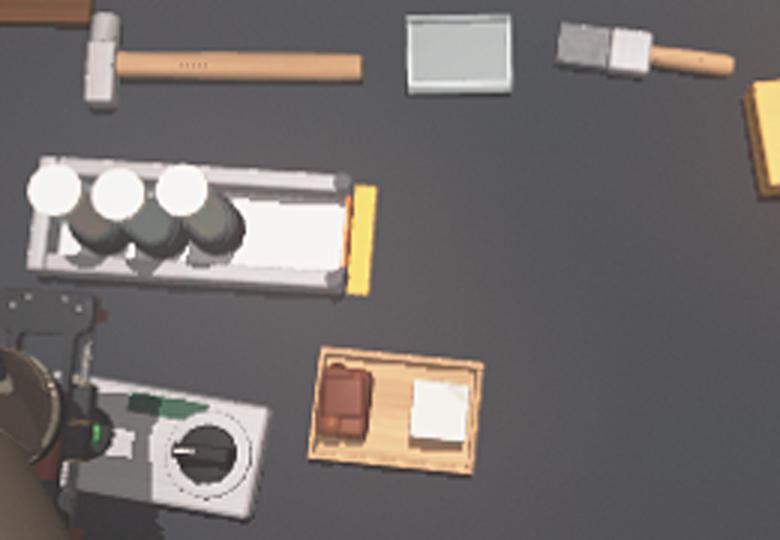

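The tubes are upright, the flap is shut, ore and cube are in the tray (ore about 46 mm off centre, within bounds), the knob is at its stop and the arm is clear.

```bash
python3 -c "
from cell import env
print(env.job_done())"
```

```text
the job is handed in; nothing more can be done
None
```

The job is handed in, with no verdict shown to me: all three tubes stand in the bay with the flap shut, the ore and cube are in the tray, the tare knob is at its clockwise stop, and the weigh button was pressed and released.

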